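Fit the chopper blade

TASK

Get the food chopper ready for use: take the two-winged steel blade off its slanted drying peg, slide it over the drive shaft in the chopper's bowl until it is fully home, and then put the lid squarely on the bowl. The blade's hub is delicate: hold it with a light grip (well under 30 N) and do not force it down on the shaft. Leave the round whisk disc on its peg and everything else where it is.

Things in the scene. Friction and masses are not known exactly. Their poses are not given: they have to be found in the camera images.
- blade: Chopper blade, loose, about 70 g: grey hub 34 mm across, 80 mm tall, bore 20 mm wide and 70 mm deep open at the lower end. Two thin steel wings, 8 and 24 mm above that end, reach 49 mm from the axis. Origin: centre of the open end; z along the hub to its solid top. Starts on a rack peg, leaning 27 to 30 degrees; draws off along its z in 42 mm. 30 N per pad, or a 35 N push, cracks it.
- blade_grip (a point): Grip point on the blade's hub axis, 62 mm from its open end and 18 mm below its top; the hub is a plain cylinder from 35 mm to 80 mm above the open end.
- whisk: Whisk disc, loose, on the other peg of the rack; stays there. The same hub as the blade's, but with a flat round disc, 84 mm in diameter and 4 mm thick, near its lower end instead of wings. Origin and z as for the blade.
- rack: White drying rack, fixed: tray 160 (x) by 250 (y) mm, 20 mm tall, origin under its centre. Two pegs at y = -60 and +60 mm lean 27 degrees from vertical to the rack's -x (robot's) side: pins 17 mm thick, 42 mm long, above a collar 28 mm wide, on which the hub's lower end rests at x = 14, z = 51 mm in the rack's frame.
- chopper: Compact food chopper, fixed: round white motor base (148 mm wide, 40 mm tall) carrying an open clear bowl, inside about 116 to 124 mm wide, 132 mm outside at the rim, with the rim 106 mm above the table. Origin under its centre; z up. In the middle of the bowl stands the steel drive shaft.
- chopper_seat (a point): The shoulder at the foot of the drive shaft, 54 mm above the table, on the shaft's axis. The shaft is 17 mm in diameter and rises 42 mm above this point, with a chamfered top 5 mm long (9 mm wide at the tip). Fully home, the blade's origin is at this point and its hub top is 28 mm above the bowl's rim.
- chopper_rim (a point): Centre of the bowl's rim, 106 mm above the table, on the same axis.
- lid: Clear lid, loose, about 130 g, on the table on its skirt (150 mm outside, 143 mm inside, 8 mm deep), below a flange; hollow crown to 50 mm; white knob 28 mm wide from 50 to 80 mm. Origin: centre of the skirt's lower edge; z up. On the bowl the skirt goes loosely round the rim and the flange lies on it: origin 8 mm below the rim. The crown has 38 mm of room above the rim.
- lid_knob (a point): Grip point on the lid's knob, on its axis, 72 mm above the lid's origin.
- apple: Bystander, loose: a green apple with a stalk, 74 mm wide, 70 mm tall. Origin under its centre.
- orange: Bystander, loose: an orange, 72 mm wide, 69 mm tall. Origin under its centre.
- tomato: Bystander, loose: a tomato, 60 mm wide, 50 mm tall. Origin under its centre.
- milk: Bystander, loose: a small white milk bottle, 56 mm wide, 125 mm tall. Origin under its centre.
- spice: Bystander, loose: a small glass spice jar with metal top, 38 mm wide, 75 mm tall. Origin under its centre.
- mug: Bystander, loose: a white mug, 76 mm wide, 85 mm tall, handle at +y. Origin under its centre.
There are look-alikes about, which are no part of the job. Leave any orange or yellow look-alike of the lid alone.

How it is judged:
On the way:
1. the blade has been slid over the drive shaft, upright and fully home, with the lid not yet on (z of blade in the frame of chopper_seat between -0.003 and 0.003 m and horizontal distance between blade and chopper_seat below 0.003 m and angle between blade's own z axis and vertical below 0.06 rad and horizontal distance between lid and chopper_rim above 0.05 m), for 0.2 s.
At the end, for the whole second after the job is handed in: The blade is upright (within 0.06 rad) on the drive shaft, within 3 mm of fully home and 3 mm of its axis; the lid lies level (within 0.05 rad) on the rim, its origin 5 to 11 mm below the rim and within 9 mm of the axis; both at rest; the whisk disc still on its peg (moved under 15 mm) (z of blade in the frame of chopper_seat between -0.003 and 0.003 m and horizontal distance between blade and chopper_seat below 0.003 m and angle between blade's own z axis and vertical below 0.06 rad and z of lid in the frame of chopper_rim between -0.011 and -0.005 m and horizontal distance between lid and chopper_rim below 0.009 m and angle between lid's own z axis and vertical below 0.05 rad and linear speed of each of blade, lid below 0.01 m/s and distance of whisk from where it was at the start of the episode below 0.015 m); the robot touches nothing.
It fails at once if the blade's hub is squeezed or struck with the fingers by more than 30 N per pad (60 N over both) (contact force between the fingers and blade above 60 N).
It fails at once if the blade is forced against the chopper with more than 35 N (contact force between blade and chopper above 35 N).
It fails at once if the whisk disc is moved by more than 15 mm (distance of whisk from where it was at the start of the episode above 0.015 m).
It fails at once if the apple, orange, tomato, milk bottle, spice jar or mug is moved by more than 30 mm (distance of any of apple, orange, tomato, milk, spice, mug from where it was at the start of the episode above 0.03 m).
It also fails if it takes over 66 s, if anything falls off the work surface, if the arm or the gripper's body presses on something with over 40 N, if the wrist force passes 120 N, or if a joint passes its speed limit or range.

ROBOT

A 6-joint arm with a two-finger parallel gripper is mounted at the origin on the work surface. World frame = base frame: x ahead of the robot, y to its left, z up, the work surface at z = 0. Lengths are in m, angles in rad, forces in N, time in s.
With the tool pointing down it reaches from about 0.35 to 0.975 m from the base axis. Payload 4.9 kg.
Tool frame: the origin (TCP) lies on the centre line of the jaws, within the pads' length; the fingertips stand 14 mm ahead of it and the grasp point (between the pads) lies 5 mm behind it (manip.nose_length is the distance from the TCP to the fingertips, in m); z points along the fingers, y is the line along which they close (so a half turn about z gives the same grasp; the last joint's range is limited). The gripper opens to 85 mm and grips with 20 to 120 N. Pads are 22 mm wide; open, the fingers measure 114 mm over their backs; the gripper's body (76 mm by 85 mm) begins 54 mm behind the grasp point. The pads swing forward as they close: fully open they stand 13 mm farther back than shut.
Start: joints at [-1.295, 0.053, 1.613, -0, 1.476, -0.119], TCP at [0.24, -0.577, 0.212] pointing down, gripper open.
Joint ranges: [-3.01, 3.01], [-1.01, 2.22], [0.06, 2.58], [-1.02, 4.17], [0.09, 2.62], [-3.14, 3.14]. Speed limits (rad/s): [2.57, 2.57, 3.14, 3.14, 3.14, 3.14].

INTERFACE

Orientations are given as a unit quaternion [w, x, y, z].
In Python, from plant import manip, imaging gives the robot as it stands.
- The arm moves only by the tool play_rows, never from a script. Its argument "commands" is a list of rows, each a list of 6 numbers: the shift along the tool's x, y, z in mm, then the turn, a rotation vector about the tool's x, y, z in degrees. A call has 1 to 5 rows; each row shifts and turns the commanded pose from where the row before left it, along the tool's axes as they then stand; what a row does not reach is not made up. A row lasts 1/12 s, in which the tool goes at most 41.7 mm and 7.16 degrees, less where a joint would pass 70% of its speed; a pose out of reach is approached as far as the arm can. A call is refused whole if a number of a shift passes 41.7 or a number of a turn 7.16, either way. A call with a gripper value outside its range is refused whole. "hand" is the finger opening in mm, from 0 to 85.4, set as the call begins (left out, the last holds). The fingers move at their own pace and stop on an object; the grip force is fixed at half the most. Time passes only in rows, so rows that do not move let the fingers close. It gives the time, the measured TCP pose, the force, the opening and the grip force at its end, in the units of the state.
- manip.state(): the state, without advancing time (a new reading comes with each control period).
- imaging.grab_frame(name): name is "scene" or "top" or "wrist"; returns a dict with "image" (480x640x3 uint8, red, green, blue), "fx", "fy", "cx", "cy" (pixels), "R" (3x3) and "t" (3): a world point X has camera coordinates R X + t; the wrist camera has in their place "mount" (4x4, takes a point from camera to tool coordinates, whose origin is the TCP and whose axes are the flange's). Camera axes: x right, y down, z forward; pixel columns grow to the right and rows downward; lengths in m; the calibration is good to about 2 mm. A picture is of the moment at which its call begins: read the wrist's pose just before it. There is no depth.
- manip.job_done(): hands the job in; it is judged then, once.
The state is a dict: "time": time; "joint_pos": joint angles; "joint_vel": joint speeds; "joint_efforts": joint torques, N m; "tool_pos": TCP position; "tool_rot": TCP orientation; "contact_force": force on the tool from outside, world axes, zero at the start; "ft_torque": the same for the moment, N m; "gripper_width": opening from 0.0 (shut) to 1.0 (fully open); "grasp_force": force on a finger pad.
Only numpy, scipy, OpenCV 4.12 (cv2) and the standard library are available. Lean on these libraries where they do the work, as an engineer would, in place of code of your own. Each camera call takes 0.05 s, during which the arm holds its last target. There are 200 camera calls.

## Working session

There is one attempt and no reset: what is moved stays moved. The work goes in short steps, Python scripts to look and compute and a tool call to move; the robot and the scene stay as the last step left them, time stands still between calls to the robot, and variables do not carry over. Pictures are saved under pics/ and viewed, at most 10 in all, crops included, and the job is handed in when it is done.

Besides the shell and the picture viewer there is one more tool, called in YAML: its name, and indented under it one key for each argument. play_rows: Moves the arm, as the interface text tells. Its arguments: {"type":"object","properties":{"commands":{"type":"array","items":{"type":"array","items":{"type":"number"}}},"hand":{"type":"number"}},"required":["commands"]}

```bash
ls; mkdir -p pics; python3 - <<'E'
from plant import manip, imaging
import cv2,pickle
s=manip.state();print(s)
d={}
for n in("scene","top"):
    f=imaging.grab_frame(n);d[n]=f;cv2.imwrite(f"pics/{n}0.png",f["image"][:,:,::-1])
    print({k:v for k,v in f.items() if k!="image"})
pickle.dump(d,open("f0.pkl","wb"))
E
```

```text
pics
{'time': 0.0, 'joint_pos': array([-1.29502498e+00,  5.33541400e-02,  1.61432262e+00, -2.27359561e-05,
        1.47598746e+00, -1.19046114e-01]), 'joint_vel': array([-1.40884317e-03, -1.97577114e-04,  2.07664640e-04, -3.19007539e-04,
       -8.87392494e-05, -5.15312669e-05]), 'joint_efforts': array([-1.48457115e-03, -3.93687129e+01, -3.70176387e+01, -1.83637499e-04,
        7.03095211e-03,  5.04391302e-07]), 'tool_pos': array([ 0.24018269, -0.57627791,  0.21034765]), 'tool_rot': array([-1.03171922e-03,  9.80577353e-01,  1.96130013e-01, -9.23647514e-05]), 'contact_force': array([-0.12432731,  0.02588682,  0.23911725]), 'ft_torque': array([-0.00253207, -0.02562371,  0.01753197]), 'grasp_force': 0.0, 'gripper_width': 0.9985374484308704}
{'fx': 450.3944383322832, 'fy': 450.3944383322832, 'cx': 320.12714694003245, 'cy': 238.79933422854788, 'R': array([[-0.34712453,  0.93768147, -0.01606293],
       [ 0.60259411,  0.20988737, -0.76995301],
       [-0.71859926, -0.276949  , -0.63789839]]), 't': array([ 0.20312353, -0.24770235,  1.43281997])}
{'fx': 509.9335618084196, 'fy': 509.9335618084196, 'cx': 313.3687599197053, 'cy': 234.53096891148004, 'R': array([[ 0.02672529, -0.99939276,  0.02235769],
       [-0.98952288, -0.02962252, -0.14130458],
       [ 0.14188106, -0.01834704, -0.98971367]]), 't': array([-0.04756068,  0.54303825,  1.20818983])}
```

View pics/top0.png

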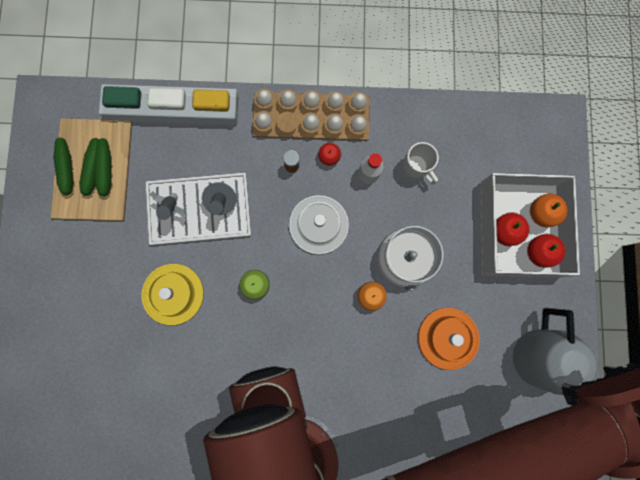

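View pics/scene0.png

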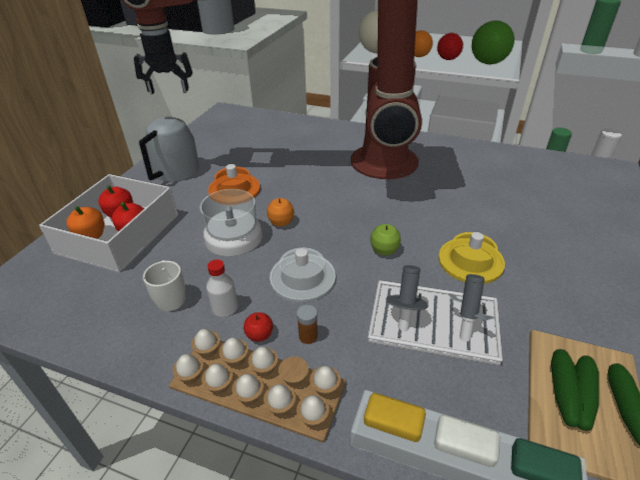

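```bash
cat > h.py <<'E'
import numpy as np,cv2,pickle
from scipy.optimize import least_squares
from scipy.spatial.transform import Rotation as Ro
def proj(f,X):
    c=np.atleast_2d(X)@np.array(f["R"]).T+np.array(f["t"])
    return np.c_[f["fx"]*c[:,0]/c[:,2]+f["cx"],f["fy"]*c[:,1]/c[:,2]+f["cy"]]
def onz(f,u,v,z):
    R=np.array(f["R"]);C=-R.T@np.array(f["t"]);d=R.T@np.array([(u-f["cx"])/f["fx"],(v-f["cy"])/f["fy"],1])
    return C+d*(z-C[2])/d[2]
def tri(obs): # [(f,u,v)]
    return least_squares(lambda X:np.concatenate([proj(f,X)[0]-[u,v] for f,u,v in obs]),[.6,0,.1])
def crop(f,x,y,k=3,w=133,h=100):
    im=f["image"][y:y+h,x:x+w,::-1]
    im=cv2.resize(im,None,fx=k,fy=k,interpolation=cv2.INTER_CUBIC).copy()
    for i in range(0,w,10):
        cv2.line(im,(i*k,0),(i*k,6 if (x+i)%50 else 14),(0,0,255),1)
        if i%20==0: cv2.putText(im,str(x+i),(i*k,22),0,.35,(0,0,255),1)
    for j in range(0,h,10):
        cv2.line(im,(0,j*k),(6,j*k),(0,0,255),1)
        if j%20==0: cv2.putText(im,str(y+j),(8,j*k+4),0,.35,(0,0,255),1)
    return im
E
python3 - <<'E'
from h import *
d=pickle.load(open("f0.pkl","rb"));T,S=d["top"],d["scene"]
a=np.hstack([crop(T,130,160),crop(S,368,262)]);b=np.hstack([crop(T,345,210),crop(S,200,180)])
cv2.imwrite("pics/z.png",np.vstack([a,b])[:600,:800])
E
```

```text
(no output)
```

View pics/z.png

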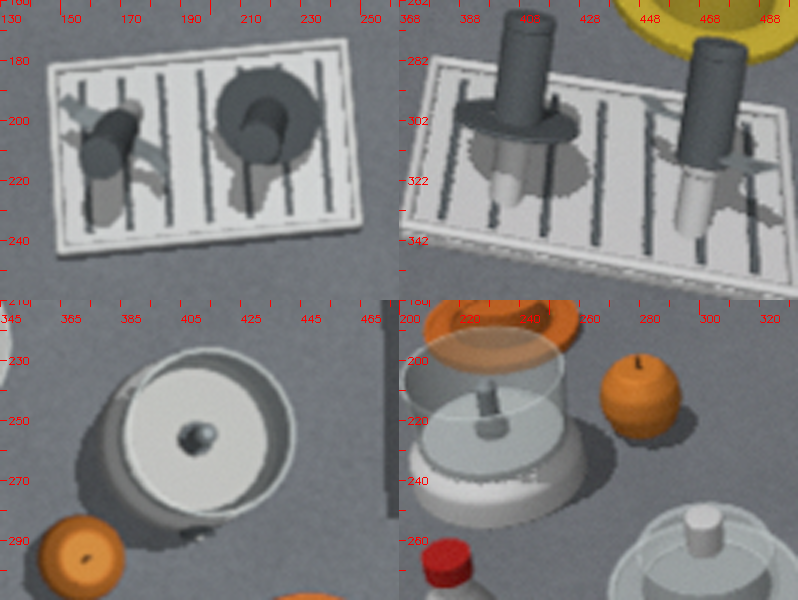

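```bash
python3 - <<'E'
from h import *
from plant import manip
print([a for a in dir(manip) if a[0]!='_'])
np.set_printoptions(precision=4,suppress=True)
d=pickle.load(open("f0.pkl","rb"));T,S=d["top"],d["scene"]
# rack pose fit
c=np.array([[.08,.125,.02],[.08,-.125,.02],[-.08,-.125,.02],[-.08,.125,.02]])
w=[(146,182),(245.7,173.3),(250.7,234.7),(150,245)]
def P(p,X):return X@Ro.from_euler('z',p[2]).as_matrix().T+[p[0],p[1],0]
ws=[(368+35/3,262+57/3)]  # scene top-left corner = robot side
r=least_squares(lambda p:(proj(T,P(p,c))-w).ravel(),[.6,.3,0]);print("rack",r.x,r.fun)
print("rack corners in scene",proj(S,P(r.x,c)))
for n,y in(("pegs+",.06),("pegs-",-.06)):
    o=P(r.x,np.array([[.014,y,.051]]))[0]
    for a in(27,28.5,30):
        z=Ro.from_euler('z',r.x[2]).apply([-np.sin(np.radians(a)),0,np.cos(np.radians(a))])
        print(n,a,o,"top T",proj(T,o+.08*z),"S",proj(S,[o+.08*z,o]))
for n,o in dict(bladetop=[(T,163.3,212.7),(S,474.5,276.8)],rim=[(T,415.3,254.5),(S,228,203.3)],lidknob=[(T,320,221),(S,301,250.7)]).items():
    q=tri(o);print(n,q.x,q.fun)
print("tip",onz(T,414,254,.096),"rim",onz(T,415.3,254.5,.106))
for nm,u,v,z in[("milk",372,162,.12),("orange",372,296,.04),("apple",255,285,.04),("spice",291,158,.06),("tomato",329,154,.03),("mug",422,160,.08)]:print(nm,onz(T,u,v,z))
E
```

```text
['IKError', 'job_done', 'nose_length', 'state']
rack [0.6039 0.2557 0.1283] [-0.0788 -0.0573  0.0782 -0.6355  0.4449  0.5291 -0.4364  0.1246]
rack corners in scene [[502.3283 358.247 ]
 [367.9306 335.2358]
 [378.3902 278.5739]
 [496.3961 295.975 ]]
pegs+ 27 [0.6101 0.317  0.051 ] top T [[163.5482 211.924 ]] S [[475.2712 275.4527]
 [468.4165 314.6526]]
pegs+ 28.5 [0.6101 0.317  0.051 ] top T [[163.7123 212.7983]] S [[475.1344 275.1533]
 [468.4165 314.6526]]
pegs+ 30 [0.6101 0.317  0.051 ] top T [[163.8811 213.6643]] S [[474.9935 274.8829]
 [468.4165 314.6526]]
pegs- 27 [0.6255 0.198  0.051 ] top T [[216.2489 206.9091]] S [[411.3942 266.4682]
 [406.0117 304.8925]]
pegs- 28.5 [0.6255 0.198  0.051 ] top T [[216.3804 207.7833]] S [[411.4066 266.1968]
 [406.0117 304.8925]]
pegs- 30 [0.6255 0.198  0.051 ] top T [[216.5143 208.6492]] S [[411.4153 265.9536]
 [406.0117 304.8925]]
bladetop [0.5732 0.3126 0.118 ] [ 0.6088 -0.0488  0.5007 -0.0371]
rim [ 0.4953 -0.2682  0.1039] [ 0.003  -0.0014  0.0034  0.0004]
lidknob [ 0.5718 -0.0473  0.079 ] [ 0.4103 -0.1385  0.3974  0.024 ]
tip [ 0.4972 -0.2669  0.096 ] rim [ 0.495  -0.2677  0.106 ]
milk [ 0.708  -0.1632  0.12  ]
orange [ 0.3987 -0.1774  0.04  ]
apple [0.4173 0.1049 0.04  ]
spice [0.7292 0.0282 0.06  ]
tomato [ 0.7518 -0.0663  0.03  ]
mug [ 0.7289 -0.2901  0.08  ]
```

```bash
cat >> h.py <<'E'
np.set_printoptions(precision=4,suppress=True)
def cur():
    from plant import manip
    s=manip.state();q=s["tool_rot"];return s,np.array(s["tool_pos"]),Ro.from_quat([q[1],q[2],q[3],q[0]])
def plan(p0,R0,p1,R1,n=None):
    P=R0.inv().apply(np.array(p1)-p0)*1000;w=(R0.inv()*R1).as_rotvec(degrees=True)
    n=n or int(max(np.ceil(np.abs(P).max()/33),np.ceil(np.abs(w).max()/5.5),1))
    A=sum(Ro.from_rotvec(w/n*i,degrees=True).as_matrix() for i in range(n))
    print("total",P.round(1),w.round(1)," rows",n,"each",np.r_[np.linalg.solve(A,P),w/n].round(1).tolist())
def rot(z,y): # tool z dir, approx tool y
    z=np.array(z)/np.linalg.norm(z);x=np.cross(y,z);x/=np.linalg.norm(x);return Ro.from_matrix(np.c_[x,np.cross(z,x),z])
YAW=.1283;O=np.array([.6101,.317,.051])
def bz(a=28.5):a=np.radians(a);return Ro.from_euler('z',YAW).apply([-np.sin(a),0,np.cos(a)])
Yr=Ro.from_euler('z',YAW).apply([0,-1,0])
DOWN=rot([0,0,-1],Yr)
E
python3 - <<'E'
from h import *
s,p,R=cur()
RB=rot(-bz(),Yr)
m=np.array([.45,-.1,.27]); RM=rot([0,0,-1],Yr)
plan(p,R,m,RM); plan(m,RM,O+.165*bz(),RB); print(O+.165*bz())
E
```

```text
total [ 376.9 -359.1  -58.8] [-0.1  0.  15.3]  rows 12 each [27.6, -33.6, -4.9, -0.0, 0.0, 1.3]
total [ 133.4 -393.1   74. ] [ 0.  28.5  0. ]  rows 12 each [9.5, -32.8, 8.6, 0.0, 2.4, 0.0]
[0.532  0.3069 0.196 ]
```

play_rows:
  commands:
    - [27.6, -33.6, -4.9, 0, 0, 1.3]
    - [27.6, -33.6, -4.9, 0, 0, 1.3]
    - [27.6, -33.6, -4.9, 0, 0, 1.3]
    - [27.6, -33.6, -4.9, 0, 0, 1.3]
    - [27.6, -33.6, -4.9, 0, 0, 1.3]
  hand: 85

```text
time: 0.52
tool_pos: [0.309, -0.3797, 0.2344]
tool_rot: [-0.001, 0.99, 0.139, -0.0]
contact_force: [0.3, 0.1, -0.1]
gripper_width: 0.994
grasp_force: 0.0
```

play_rows:
  commands:
    - [27.6, -33.6, -4.9, 0, 0, 1.3]
    - [27.6, -33.6, -4.9, 0, 0, 1.3]
    - [27.6, -33.6, -4.9, 0, 0, 1.3]
    - [27.6, -33.6, -4.9, 0, 0, 1.3]
    - [27.6, -33.6, -4.9, 0, 0, 1.3]

```text
time: 0.93
tool_pos: [0.3995, -0.1935, 0.2582]
tool_rot: [0.0, 0.997, 0.083, 0.0]
contact_force: [0.5, -0.2, 0.6]
gripper_width: 0.997
grasp_force: 0.0
```

play_rows:
  commands:
    - [27.6, -33.6, -4.9, 0, 0, 1.3]
    - [27.6, -33.6, -4.9, 0, 0, 1.3]

```text
time: 1.1
tool_pos: [0.4416, -0.122, 0.2676]
tool_rot: [0.0, 0.998, 0.061, 0.0]
contact_force: [1.1, 0.0, 0.0]
gripper_width: 0.997
grasp_force: 0.0
```

play_rows:
  commands:
    - [9.5, -32.8, 8.6, 0, 2.4, 0]
    - [9.5, -32.8, 8.6, 0, 2.4, 0]
    - [9.5, -32.8, 8.6, 0, 2.4, 0]
    - [9.5, -32.8, 8.6, 0, 2.4, 0]
    - [9.5, -32.8, 8.6, 0, 2.4, 0]

```text
time: 1.52
tool_pos: [0.4714, 0.0465, 0.228]
tool_rot: [-0.007, 0.993, 0.061, 0.105]
contact_force: [0.3, -0.6, -0.7]
gripper_width: 0.995
grasp_force: 0.0
```

play_rows:
  commands:
    - [9.5, -32.8, 8.6, 0, 2.4, 0]
    - [9.5, -32.8, 8.6, 0, 2.4, 0]
    - [9.5, -32.8, 8.6, 0, 2.4, 0]
    - [9.5, -32.8, 8.6, 0, 2.4, 0]
    - [9.5, -32.8, 8.6, 0, 2.4, 0]

```text
time: 1.93
tool_pos: [0.5086, 0.2164, 0.2008]
tool_rot: [-0.013, 0.976, 0.06, 0.208]
contact_force: [1.1, -0.2, -0.0]
gripper_width: 0.996
grasp_force: 0.0
```

```bash
python3 - <<'E'
from h import *
s,p,R=cur();print(s["time"],p,R.as_matrix())
plan(p,R,O+.165*bz(),rot(-bz(),Yr))
E
```

```text
1.9333 [0.5086 0.2164 0.2008] [[ 0.9059  0.1227  0.4052]
 [ 0.1118 -0.9924  0.0504]
 [ 0.4084 -0.0003 -0.9128]]
total [ 29.4 -87.   18.4] [ 0.1  4.4 -0.3]  rows 3 each [9.7, -29.0, 6.4, 0.0, 1.5, -0.1]
```

play_rows:
  commands:
    - [9.5, -32.8, 8.6, 0, 2.4, 0]
    - [9.5, -32.8, 8.6, 0, 2.4, 0]
    - [0, 0, 0, 0, 0, 0]
    - [0, 0, 0, 0, 0, 0]

```text
time: 2.27
tool_pos: [0.524, 0.2841, 0.1921]
tool_rot: [-0.015, 0.967, 0.061, 0.247]
contact_force: [0.5, 0.3, 0.2]
gripper_width: 0.996
grasp_force: 0.0
```

```bash
cat >> h.py <<'E'
def wrist(name):
    from plant import imaging
    s,p,R=cur();f=dict(imaging.grab_frame("wrist"));M=np.array(f["mount"])
    Rwc=R.as_matrix()@M[:3,:3];C=p+R.as_matrix()@M[:3,3]
    f["R"]=Rwc.T;f["t"]=-Rwc.T@C;pickle.dump(f,open(name+".pkl","wb"));return f
E
python3 - <<'E'
from h import *
s,p,R=cur();print(s["time"],p)
plan(p,R,O+.165*bz(),rot(-bz(),Yr))
f=wrist("w1");print(f["mount"],f["fx"],f["cx"],f["cy"])
im=f["image"][:,:,::-1].copy()
for k,c in((.08,(0,0,255)),(.035,(0,255,0)),(0,(255,0,0))):
    th=np.linspace(0,6.28,60)[:,None];Rb=rot(-bz(),Yr).as_matrix()
    X=O+k*bz()+.017*(np.cos(th)*Rb[:,0]+np.sin(th)*Rb[:,1])
    cv2.polylines(im,[proj(f,X).round().astype(int)],False,c,1)
cv2.imwrite("pics/w1.png",im)
E
```

```text
2.2667 [0.524  0.2841 0.1921]
total [ 11.4 -21.6   1.7] [ 0.1 -0.1 -0.1]  rows 1 each [11.4, -21.6, 1.7, 0.1, -0.1, -0.1]
[[-0.0002 -0.9591 -0.2831  0.0708]
 [ 1.     -0.     -0.0005  0.0002]
 [ 0.0005 -0.2831  0.9591 -0.1618]
 [ 0.      0.      0.      1.    ]] 405.56773090013826 318.339568061432 237.63199184872624
```

View pics/w1.png

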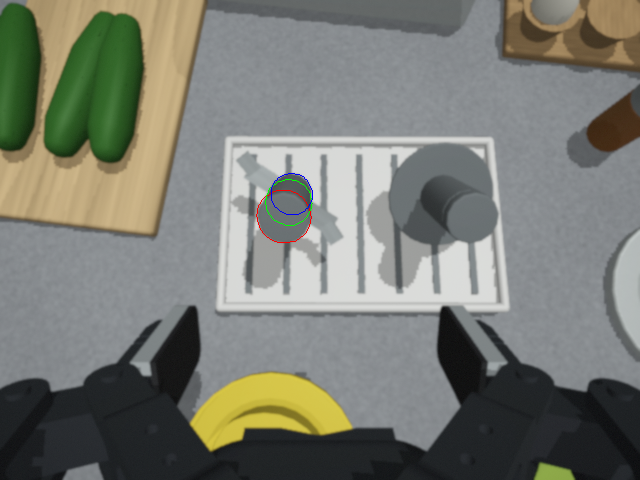

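```bash
python3 - <<'E'
from h import *
f=pickle.load(open("w1.pkl","rb"))
a=crop(f,235,150,6,66*1,100);a=crop(f,240,160,6,95,95)
f2=dict(f);im=cv2.resize(f["image"][160:255,240:335,::-1],None,fx=6,fy=6).copy()
cv2.imwrite("pics/w1z.png",a)
E
```

```text
(no output)
```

View pics/w1z.png

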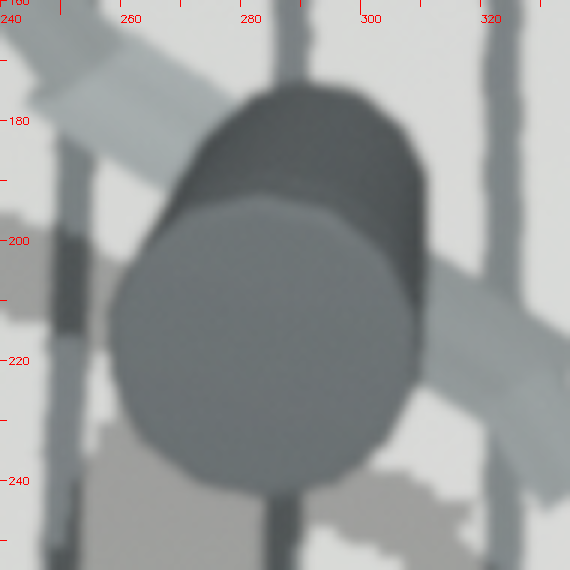

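```bash
python3 - <<'E'
from h import *
f=pickle.load(open("w1.pkl","rb"))
for a in(27,28.5,30):
    Rb=rot(-bz(a),Yr).as_matrix();th=np.linspace(0,6.28,90)[:,None]
    for k in(.08,0):
        q=proj(f,O+k*bz(a)+.017*(np.cos(th)*Rb[:,0]+np.sin(th)*Rb[:,1]));print(a,k,q.min(0),q.max(0))
# fit: top disc x,y extents, lower end extents
def res(v):
    o=O+[v[0],v[1],0];a=v[2];y=YAW+np.radians(v[3]);ar=np.radians(a)
    z=Ro.from_euler('z',y).apply([-np.sin(ar),0,np.cos(ar)]);Rb=rot(-z,Yr).as_matrix();th=np.linspace(0,6.28,90)[:,None]
    q=[proj(f,o+k*z+.017*(np.cos(th)*Rb[:,0]+np.sin(th)*Rb[:,1])) for k in(.08,0)]
    return np.r_[q[0].min(0)-[258.3,192.5],q[0].max(0)-[310,242.7],q[1].min(0)[1]-173.5,q[1].max(0)[0]-311]
r=least_squares(res,[0,0,28.5,0],x_scale=[.001,.001,1,1]);print(r.x,r.fun)
E
```

```text
27 0.08 [256.3241 186.2689] [310.4767 239.4408]
27 0 [270.6055 173.0524] [312.1414 214.3413]
28.5 0.08 [256.4649 189.7564] [310.4995 242.3942]
28.5 0 [270.6046 173.1159] [312.1413 214.2271]
30 0.08 [256.6177 193.2432] [310.5237 245.2824]
30 0 [270.6037 173.1941] [312.1411 214.0995]
[-0.0001  0.0009 29.3068  1.9123] [-1.176  -0.9371  1.1509  1.195  -0.3676  0.0362]
```

```bash
python3 - <<'E'
from h import *
s,p,R=cur();print(s["time"],p)
O=O+[0,.0005,0];z=bz(29)
plan(p,R,O+.13*z,rot(-z,Yr))
E
```

```text
2.3167 [0.5246 0.2831 0.1929]
total [  9.4 -23.4  37.2] [ 0.2  0.3 -0.2]  rows 2 each [4.7, -11.7, 18.6, 0.1, 0.2, -0.1]
```

play_rows:
  commands:
    - [4.7, -11.7, 18.6, 0, 0.2, 0]
    - [4.7, -11.7, 18.6, 0, 0.2, 0]
    - [0, 0, 0, 0, 0, 0]
    - [0, 0, 0, 0, 0, 0]
    - [0, 0, 0, 0, 0, 0]
  hand: 62

```text
time: 2.73
tool_pos: [0.5488, 0.3081, 0.1666]
tool_rot: [-0.015, 0.966, 0.059, 0.252]
contact_force: [0.4, 0.3, 0.6]
gripper_width: 0.728
grasp_force: 0.0
```

```bash
python3 - <<'E'
from h import *
s,p,R=cur();print(s["time"],p,s["gripper_width"])
O=O+[0,.0005,0];z=bz(29)
plan(p,R,O+.13*z,rot(-z,Yr))
plan(p,R,O+.06*z,rot(-z,Yr))
f=wrist("w2");cv2.imwrite("pics/w2.png",f["image"][:,:,::-1])
E
```

```text
2.7333 [0.5488 0.3081 0.1666] 0.7278029378601321
total [-1.9 -1.5  1.2] [ 0.2 -0.2 -0.4]  rows 1 each [-1.9, -1.5, 1.2, 0.2, -0.2, -0.4]
total [-2.1 -1.8 71.2] [ 0.2 -0.2 -0.4]  rows 3 each [-0.7, -0.6, 23.7, 0.1, -0.1, -0.1]
```

View pics/w2.png

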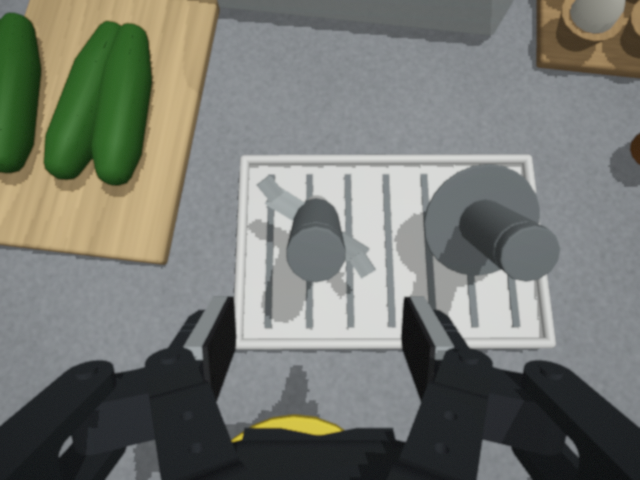

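play_rows:
  commands:
    - [-0.7, -0.5, 23.7, 0, 0, 0]
    - [-0.7, -0.5, 23.7, 0, 0, 0]
    - [-0.7, -0.5, 23.7, 0, 0, 0]
    - [0, 0, 0, 0, 0, 0]
    - [0, 0, 0, 0, 0, 0]

```text
time: 3.2
tool_pos: [0.5805, 0.3137, 0.1023]
tool_rot: [-0.015, 0.966, 0.059, 0.251]
contact_force: [0.3, 0.5, 0.4]
gripper_width: 0.726
grasp_force: 0.0
```

```bash
python3 - <<'E'
from h import *
s,p,R=cur();print(s["time"],p,s["gripper_width"]*85.4,s["contact_force"])
O=O+[0,.0005,0];z=bz(29)
plan(p,R,O+.059*z,rot(-z,Yr))
E
```

```text
3.2 [0.5805 0.3137 0.1023] 61.98247589600012 [0.3349 0.457  0.3601]
total [1.2 0.  0.4] [ 0.2 -0.1 -0.3]  rows 1 each [1.2, 0.0, 0.4, 0.2, -0.1, -0.3]
```

Well aligned; close gently in steps.

play_rows:
  commands:
    - [1.2, 0, 0.4, 0, 0, 0]
    - [0, 0, 0, 0, 0, 0]
    - [0, 0, 0, 0, 0, 0]
    - [0, 0, 0, 0, 0, 0]
  hand: 40

```text
time: 3.53
tool_pos: [0.5826, 0.3152, 0.1049]
tool_rot: [-0.016, 0.966, 0.059, 0.253]
contact_force: [-0.0, -0.7, 0.2]
gripper_width: 0.468
grasp_force: 0.0
```

play_rows:
  commands:
    - [0, 0, 0, 0, 0, 0]
    - [0, 0, 0, 0, 0, 0]
    - [0, 0, 0, 0, 0, 0]
  hand: 36

```text
time: 3.78
tool_pos: [0.5821, 0.3149, 0.1033]
tool_rot: [-0.015, 0.966, 0.059, 0.252]
contact_force: [0.1, 0.1, 0.2]
gripper_width: 0.421
grasp_force: 0.0
```

play_rows:
  commands:
    - [0, 0, 0, 0, 0, 0]
    - [0, 0, 0, 0, 0, 0]
  hand: 34.5

```text
time: 3.95
tool_pos: [0.5821, 0.3149, 0.103]
tool_rot: [-0.015, 0.966, 0.059, 0.252]
contact_force: [-0.4, 0.3, -0.2]
gripper_width: 0.405
grasp_force: 0.0
```

play_rows:
  commands:
    - [0, 0, 0, 0, 0, 0]
    - [0, 0, 0, 0, 0, 0]
  hand: 33.8

```text
time: 4.12
tool_pos: [0.5821, 0.3149, 0.103]
tool_rot: [-0.015, 0.966, 0.059, 0.252]
contact_force: [0.7, 0.1, -0.1]
gripper_width: 0.397
grasp_force: 0.0
```

play_rows:
  commands:
    - [0, 0, 0, 0, 0, 0]
    - [0, 0, 0, 0, 0, 0]
  hand: 33.3

```text
time: 4.28
tool_pos: [0.5821, 0.3149, 0.103]
tool_rot: [-0.015, 0.966, 0.059, 0.252]
contact_force: [0.2, 0.4, -0.3]
gripper_width: 0.387
grasp_force: 0.0
```

play_rows:
  commands:
    - [0, 0, 0, 0, 0, 0]
    - [0, 0, 0, 0, 0, 0]
  hand: 32.8

```text
time: 4.45
tool_pos: [0.5822, 0.3148, 0.103]
tool_rot: [-0.015, 0.966, 0.059, 0.252]
contact_force: [0.2, 1.0, 0.8]
gripper_width: 0.383
grasp_force: 0.0
```

play_rows:
  commands:
    - [0, 0, 0, 0, 0, 0]
    - [0, 0, 0, 0, 0, 0]
  hand: 32.3

```text
time: 4.62
tool_pos: [0.5822, 0.3148, 0.1031]
tool_rot: [-0.015, 0.966, 0.059, 0.252]
contact_force: [0.6, 0.4, 0.5]
gripper_width: 0.381
grasp_force: 0.0
```

```bash
python3 - <<'E'
from h import *
s,p,R=cur();print(s["time"],p,s["gripper_width"]*85.4,s["grasp_force"])
f=wrist("w3");cv2.imwrite("pics/w3.png",f["image"][100:,120:520,::-1])
E
```

```text
4.6167 [0.5822 0.3148 0.1031] 32.528534289773866 0.0
```

View pics/w3.png

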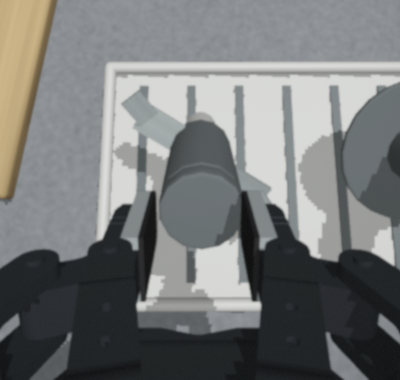

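```bash
python3 - <<'E'
from h import *
f=pickle.load(open("w3.pkl","rb"));M=np.linalg.inv(np.array(f["mount"]))
for X in([0,0,-.021],[.017,0,-.021],[-.017,0,-.021],[0,.017,-.021],[0,-.017,-.021],[.011,.017,.014],[-.011,.017,.014],[.011,.017,-.02],[-.011,.017,-.02]):
    c=M[:3,:3]@X+M[:3,3];print(X,f["fx"]*c[0]/c[2]+f["cx"]-120,f["fy"]*c[1]/c[2]+f["cy"]-100)
s,p,R=cur()
z=bz(29);q=R.inv().apply(O-p);print("O in tool",q*1000,"axis",R.inv().apply(z))
E
```

```text
[0, 0, -0.021] 197.89793788762523 210.83943762066212
[0.017, 0, -0.021] 197.87564065396964 169.18154273242072
[-0.017, 0, -0.021] 197.91889308366262 249.9900052368613
[0, 0.017, -0.021] 242.35555426007818 210.84233328793266
[0, -0.017, -0.021] 153.44545356024616 210.83654228765818
[0.011, 0.017, 0.014] 235.16438930985544 154.1072105484825
[-0.011, 0.017, 0.014] 233.97677843597774 198.19717723855013
[0.011, 0.017, -0.02] 242.97184766461805 183.14427187759964
[-0.011, 0.017, -0.02] 241.23541372150208 235.13159222487724
O in tool [-0.9546  1.2901 59.0966] axis [ 0.0035  0.0028 -1.    ]
```

play_rows:
  commands:
    - [0, 0, 0, 0, 0, 0]
    - [0, 0, 0, 0, 0, 0]
    - [0, 0, 0, 0, 0, 0]
  hand: 32.3

```text
time: 4.92
tool_pos: [0.5822, 0.3149, 0.1031]
tool_rot: [-0.015, 0.966, 0.059, 0.252]
contact_force: [-0.4, 0.2, -0.4]
gripper_width: 0.379
grasp_force: 0.0
```

play_rows:
  commands:
    - [0, 0, 0, 0, 0, 0]
    - [0, 0, 0, 0, 0, 0]
  hand: 31.9

```text
time: 5.08
tool_pos: [0.5822, 0.3148, 0.103]
tool_rot: [-0.015, 0.966, 0.059, 0.252]
contact_force: [-0.7, 0.5, 0.3]
gripper_width: 0.374
grasp_force: 0.0
```

play_rows:
  commands:
    - [0, 0, 0, 0, 0, 0]
    - [0, 0, 0, 0, 0, 0]
  hand: 31.5

```text
time: 5.25
tool_pos: [0.5822, 0.3149, 0.1031]
tool_rot: [-0.015, 0.966, 0.059, 0.252]
contact_force: [0.1, -0.8, -1.6]
gripper_width: 0.369
grasp_force: 0.0
```

```bash
python3 - <<'E'
from h import *
s,p,R=cur();print(s["time"],p,s["gripper_width"]*85.4,s["grasp_force"],s["contact_force"],s["ft_torque"])
E
```

```text
5.25 [0.5822 0.3149 0.1031] 31.48988287948835 0.0482121342793107 [ 0.0819 -0.7752 -1.6082] [-0.0325  0.2068 -0.0501]
```

play_rows:
  commands:
    - [0, 0, 0, 0, 0, 0]
    - [0, 0, 0, 0, 0, 0]
  hand: 31.2

```text
time: 5.42
tool_pos: [0.5822, 0.3149, 0.1031]
tool_rot: [-0.015, 0.966, 0.059, 0.252]
contact_force: [-0.9, 0.9, 0.5]
gripper_width: 0.365
grasp_force: 0.1
```

play_rows:
  commands:
    - [0, 0, 0, 0, 0, 0]
    - [0, 0, 0, 0, 0, 0]
  hand: 30.8

```text
time: 5.58
tool_pos: [0.5822, 0.3149, 0.1032]
tool_rot: [-0.015, 0.966, 0.059, 0.252]
contact_force: [-0.3, 0.0, 0.7]
gripper_width: 0.364
grasp_force: 0.3
```

```bash
python3 - <<'E'
from h import *
s,p,R=cur();print(s["time"],p,s["gripper_width"]*85.4,s["grasp_force"],s["contact_force"],s["ft_torque"])
f=wrist("w4");a=f["image"][100:,120:520,::-1];b=pickle.load(open("w3.pkl","rb"))["image"][100:,120:520,::-1]
df=cv2.absdiff(a,b).sum(2);print([df[y:y+40].sum() for y in range(0,380,40)])
E
```

```text
5.5833 [0.5822 0.3149 0.1032] 31.099756131014182 0.2519468776881695 [-0.2732  0.0036  0.6533] [-0.0535  0.2127  0.0124]
[np.uint64(23551), np.uint64(49717), np.uint64(26671), np.uint64(34535), np.uint64(74184), np.uint64(280735), np.uint64(287226), np.uint64(189445), np.uint64(179783), np.uint64(57566)]
```

play_rows:
  commands:
    - [0, 0, 0, 0, 0, 0]
    - [0, 0, 0, 0, 0, 0]
  hand: 30.4

```text
time: 5.8
tool_pos: [0.5822, 0.3149, 0.1032]
tool_rot: [-0.015, 0.966, 0.059, 0.252]
contact_force: [0.2, 0.5, 1.4]
gripper_width: 0.355
grasp_force: 0.5
```

play_rows:
  commands:
    - [0, 0, 0, 0, 0, 0]
    - [0, 0, 0, 0, 0, 0]
  hand: 30.0

```text
time: 5.97
tool_pos: [0.5823, 0.3149, 0.1033]
tool_rot: [-0.015, 0.966, 0.059, 0.252]
contact_force: [-0.9, -0.2, 1.2]
gripper_width: 0.353
grasp_force: 0.7
```

play_rows:
  commands:
    - [0, 0, 0, 0, 0, 0]
    - [0, 0, 0, 0, 0, 0]
  hand: 29.6

```text
time: 6.13
tool_pos: [0.5823, 0.3149, 0.1033]
tool_rot: [-0.015, 0.966, 0.059, 0.252]
contact_force: [-1.8, -0.9, 1.8]
gripper_width: 0.349
grasp_force: 1.0
```

```bash
python3 - <<'E'
from h import *
f=wrist("w5");cv2.imwrite("pics/w5.png",np.hstack([crop(f,230,220,3,180,200),]))
s,p,R=cur();print(s["gripper_width"]*85.4,s["grasp_force"],s["contact_force"],s["ft_torque"])
E
```

```text
29.585484208522008 1.1005959659814835 [-0.7695  0.1827  2.1714] [-0.1532  0.1848 -0.036 ]
```

View pics/w5.png

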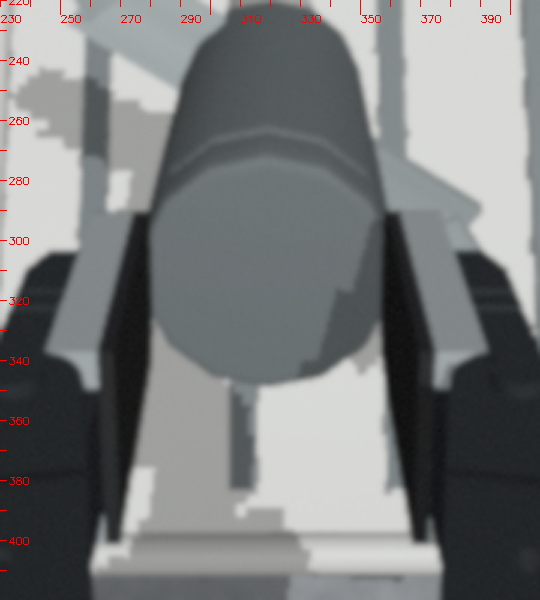

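play_rows:
  commands:
    - [0, 0, 0, 0, 0, 0]
    - [0, 0, 0, 0, 0, 0]
  hand: 29.0

```text
time: 6.35
tool_pos: [0.5824, 0.3149, 0.1034]
tool_rot: [-0.015, 0.966, 0.059, 0.252]
contact_force: [-1.1, -0.3, 2.1]
gripper_width: 0.339
grasp_force: 1.6
```

play_rows:
  commands:
    - [0, 0, 0, 0, 0, 0]
    - [0, 0, 0, 0, 0, 0]
  hand: 28.4

```text
time: 6.52
tool_pos: [0.5824, 0.3149, 0.1035]
tool_rot: [-0.015, 0.966, 0.059, 0.252]
contact_force: [-1.3, -0.1, 3.5]
gripper_width: 0.335
grasp_force: 2.1
```

play_rows:
  commands:
    - [0, 0, 0, 0, 0, 0]
    - [0, 0, 0, 0, 0, 0]
  hand: 27.8

```text
time: 6.68
tool_pos: [0.5825, 0.3149, 0.1036]
tool_rot: [-0.015, 0.966, 0.059, 0.252]
contact_force: [-2.1, -2.5, 4.7]
gripper_width: 0.321
grasp_force: 2.8
```

play_rows:
  commands:
    - [0, 0, 0, 0, 0, 0]
    - [0, 0, 0, 0, 0, 0]
  hand: 27.2

```text
time: 6.85
tool_pos: [0.5825, 0.3149, 0.1037]
tool_rot: [-0.015, 0.966, 0.059, 0.252]
contact_force: [-1.7, -1.4, 6.2]
gripper_width: 0.321
grasp_force: 3.0
```

play_rows:
  commands:
    - [0, 0, -1, 0, 0, 0]
    - [0, 0, -1, 0, 0, 0]
    - [0, 0, -2, 0, 0, 0]
    - [0, 0, -2, 0, 0, 0]
  hand: 26.2

```text
time: 7.18
tool_pos: [0.5785, 0.3143, 0.1073]
tool_rot: [-0.015, 0.966, 0.059, 0.251]
contact_force: [-0.9, -0.6, 0.1]
gripper_width: 0.306
grasp_force: 0.0
```

play_rows:
  commands:
    - [0, 0, -3, 0, 0, 0]
    - [0, 0, -3, 0, 0, 0]
    - [0, 0, -3, 0, 0, 0]
  hand: 25.6

```text
time: 7.43
tool_pos: [0.5747, 0.314, 0.1163]
tool_rot: [-0.015, 0.966, 0.059, 0.252]
contact_force: [-0.3, 0.4, 0.8]
gripper_width: 0.304
grasp_force: 0.0
```

```bash
python3 - <<'E'
from h import *
s,p,R=cur();print(p,s["gripper_width"]*85.4,s["grasp_force"],s["contact_force"],s["ft_torque"])
f=wrist("w6");cv2.imwrite("pics/w6.png",crop(f,180,180,2,280,220))
a=f["image"][200:350,250:390].astype(int).sum(2);b=pickle.load(open("w5.pkl","rb"))["image"][200:350,250:390].astype(int).sum(2)
print("hub-disc diff",abs(a-b)[80:120,30:80].mean(), "bg diff",abs(a-b)[:40,:20].mean(),abs(a-b)[:60,120:].mean())
E
```

```text
[0.5747 0.314  0.1163] 25.984774954991643 0.0 [-0.285  0.393  0.843] [-0.0443  0.2179 -0.0039]
hub-disc diff 26.232 bg diff 47.98125 1.0316666666666667
```

```bash
python3 - <<'E'
from h import *
from plant import manip,imaging
print(manip.nose_length)
s,p,R=cur()
S=imaging.grab_frame("scene");pickle.dump(S,open("s6.pkl","wb"));f=pickle.load(open("w6.pkl","rb"))
for n,v in dict(tcp=[0,0,0],tip=[0,0,.014],b=[0,0,-.059]).items():print(n,proj(S,p+R.apply(v)))
a=crop(f,200,200,2,200,200);b=crop(S,400,150,2,133,200)
b=crop(S,410,190,3,133,133)
a=cv2.resize(crop(f,220,200,2,200,200),(400,400));b=cv2.resize(b,(399,400))
cv2.imwrite("pics/c6.png",np.hstack([a,b]))
E
```

```text
0.014
tcp [[475.6575 277.8979]]
tip [[474.4558 284.9313]]
b [[480.8053 247.7682]]
```

View pics/c6.png

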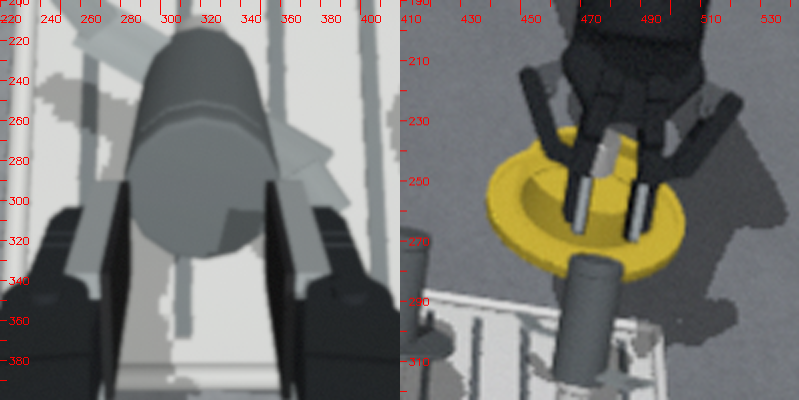

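play_rows:
  commands:
    - [0, 0, 0, 0, 0, 0]
    - [0, 0, 0, 0, 0, 0]
    - [0, 0, 0, 0, 0, 0]
    - [0, 0, 0, 0, 0, 0]
    - [0, 0, 0, 0, 0, 0]
  hand: 64

```text
time: 7.95
tool_pos: [0.5748, 0.3139, 0.1159]
tool_rot: [-0.015, 0.966, 0.059, 0.251]
contact_force: [0.6, 0.0, 0.1]
gripper_width: 0.754
grasp_force: 0.0
```

```bash
python3 - <<'E'
from h import *
s,p,R=cur();print(s["time"],p,s["gripper_width"]*85.4)
O=O+[0,.0005,0];z=bz(29)
plan(p,R,O+.0245*z,rot(-z,Yr))
E
```

```text
7.95 [0.5748 0.3139 0.1159] 64.37062733563042
total [-0.6  0.8 49.5] [ 0.2 -0.2 -0.3]  rows 2 each [-0.3, 0.4, 24.7, 0.1, -0.1, -0.1]
```

play_rows:
  commands:
    - [-0.2, 0, 10, 0, 0, 0]
    - [-0.2, 0, 10, 0, 0, 0]
    - [0, 0, 10, 0, 0, 0]
    - [0, 0, 10, 0, 0, 0]

```text
time: 8.28
tool_pos: [0.594, 0.3161, 0.0793]
tool_rot: [-0.015, 0.966, 0.059, 0.251]
contact_force: [-0.7, 0.5, 0.8]
gripper_width: 0.751
grasp_force: 0.0
```

play_rows:
  commands:
    - [0, 0, 5, 0, 0, 0]
    - [0, 0, 4, 0, 0, 0]
    - [0, 0, 0, 0, 0, 0]
    - [0, 0, 0, 0, 0, 0]

```text
time: 8.62
tool_pos: [0.5983, 0.3168, 0.0729]
tool_rot: [-0.015, 0.966, 0.059, 0.251]
contact_force: [-0.9, 0.1, 0.7]
gripper_width: 0.749
grasp_force: 0.0
```

play_rows:
  commands:
    - [0, 0, 0, 0, 0, 0]
    - [0, 0, 0, 0, 0, 0]
    - [0, 0, 0, 0, 0, 0]
    - [0, 0, 0, 0, 0, 0]
  hand: 38

```text
time: 8.95
tool_pos: [0.5984, 0.317, 0.0737]
tool_rot: [-0.016, 0.966, 0.059, 0.252]
contact_force: [-0.6, 1.0, 0.7]
gripper_width: 0.444
grasp_force: 0.0
```

play_rows:
  commands:
    - [0, 0, 0, 0, 0, 0]
    - [0, 0, 0, 0, 0, 0]
    - [0, 0, 0, 0, 0, 0]
  hand: 35

```text
time: 9.2
tool_pos: [0.5983, 0.3169, 0.0733]
tool_rot: [-0.015, 0.966, 0.059, 0.252]
contact_force: [0.2, 0.1, -0.6]
gripper_width: 0.411
grasp_force: 0.0
```

play_rows:
  commands:
    - [0, 0, 0, 0, 0, 0]
    - [0, 0, 0, 0, 0, 0]
  hand: 34.2

```text
time: 9.37
tool_pos: [0.5983, 0.3168, 0.0733]
tool_rot: [-0.015, 0.966, 0.059, 0.252]
contact_force: [-0.0, 0.5, 0.4]
gripper_width: 0.399
grasp_force: 2.0
```

play_rows:
  commands:
    - [0, 0, 0, 0, 0, 0]
    - [0, 0, 0, 0, 0, 0]
  hand: 33.8

```text
time: 9.53
tool_pos: [0.5984, 0.3167, 0.0733]
tool_rot: [-0.015, 0.966, 0.059, 0.252]
contact_force: [-1.1, -0.9, 1.5]
gripper_width: 0.399
grasp_force: 8.3
```

play_rows:
  commands:
    - [0, 0, 0, 0, 0, 0]
    - [0, 0, 0, 0, 0, 0]
  hand: 33.4

```text
time: 9.7
tool_pos: [0.5984, 0.3167, 0.0733]
tool_rot: [-0.015, 0.966, 0.059, 0.252]
contact_force: [-1.1, -2.4, 2.3]
gripper_width: 0.395
grasp_force: 16.9
```

```bash
python3 - <<'E'
from h import *
s,p,R=cur();print(s["time"],p,s["gripper_width"]*85.4,s["grasp_force"],s["contact_force"])
z=bz(29);print(R.inv().apply(O-p)*1000)
E
```

```text
9.7 [0.5984 0.3167 0.0733] 33.75203461026605 16.873568780429196 [-1.1349 -2.4196  2.2942]
[-0.6783  1.1427 25.1816]
```

play_rows:
  commands:
    - [0, 0, -1, 0, 0, 0]
    - [0, 0, -2, 0, 0, 0]
    - [0, 0, -3, 0, 0, 0]
    - [0, 0, -4, 0, 0, 0]
  hand: 33.6

```text
time: 10.03
tool_pos: [0.5933, 0.3162, 0.0819]
tool_rot: [-0.015, 0.966, 0.059, 0.251]
contact_force: [0.7, 0.0, -1.0]
gripper_width: 0.397
grasp_force: 16.3
```

play_rows:
  commands:
    - [0, 0, -8, 0, 0, 0]
    - [0, 0, -8, 0, 0, 0]
    - [0, 0, -8, 0, 0, 0]
    - [0, 0, -10, 0, 0, 0]
    - [0, 0, -10, 0, 0, 0]

```text
time: 10.45
tool_pos: [0.5714, 0.3136, 0.1212]
tool_rot: [-0.015, 0.966, 0.059, 0.251]
contact_force: [0.3, -0.1, -1.7]
gripper_width: 0.395
grasp_force: 16.3
```

play_rows:
  commands:
    - [0, 0, -15, 0, 0, 0]
    - [0, 0, -15, 0, 0, 0]
    - [0, 0, 0, 0, 0, 0]
    - [0, 0, 0, 0, 0, 0]

```text
time: 10.78
tool_pos: [0.5579, 0.3123, 0.1483]
tool_rot: [-0.016, 0.966, 0.059, 0.253]
contact_force: [-0.1, -0.2, -1.0]
gripper_width: 0.397
grasp_force: 16.3
```

```bash
python3 - <<'E'
from h import *
from plant import imaging
s,p,R=cur();print(s["time"],p,s["gripper_width"]*85.4,s["grasp_force"],s["contact_force"])
S=imaging.grab_frame("scene");pickle.dump(S,open("s7.pkl","wb"));f=wrist("w7")
G=np.array([-.5,1,25])/1000
print(proj(S,[p+R.apply(G),p+R.apply(G-[0,0,.08])]),proj(f,[p+R.apply(G),p+R.apply(G-[0,0,.08])]))
cv2.imwrite("pics/s7.png",np.hstack([cv2.resize(crop(S,410,170,3,133,133),(399,400)),cv2.resize(crop(f,220,180,2,200,200),(400,400))]))
E
```

```text
10.7833 [0.5579 0.3123 0.1483] 33.88441944852009 16.333476525032893 [-0.0781 -0.2094 -1.0447]
[[476.1367 272.4949]
 [483.1331 231.2509]] [[319.3635 267.6802]
 [320.0888 362.8625]]
```

View pics/s7.png

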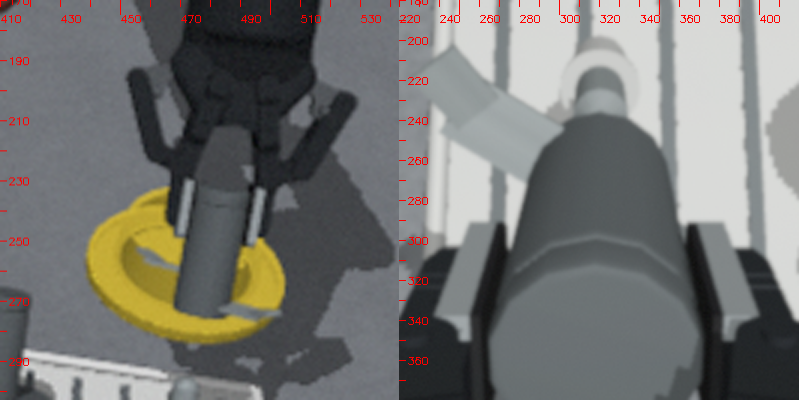

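```bash
python3 - <<'E'
from h import *
d=pickle.load(open("f0.pkl","rb"))
def gm(im):
    g=cv2.GaussianBlur(cv2.cvtColor(im,cv2.COLOR_RGB2GRAY),(0,0),.8).astype(np.float32)
    return np.hypot(cv2.Sobel(g,5,1,0),cv2.Sobel(g,5,0,1))
G={k:gm(d[k]["image"]) for k in d}
th=np.linspace(0,2*np.pi,120,endpoint=False)
def fit(c0,circs,cams,rng=.008):
    best=[]
    g=np.arange(-rng,rng+1e-9,.0005)
    for dx in g:
        for dy in g:
            sc=0
            for z,r in circs:
                X=np.c_[c0[0]+dx+r*np.cos(th),c0[1]+dy+r*np.sin(th),np.full(120,z)]
                for k in cams:
                    q=proj(d[k],X).astype(np.float32);sc+=np.sqrt(cv2.remap(G[k],q[:,:1],q[:,1:],1)).mean()
            best.append((sc,c0[0]+dx,c0[1]+dy))
    best.sort(reverse=True);return np.array(best[:3])
c=(.4957,-.2677)
for cams in(["top"],["scene"],["top","scene"]):
    print(cams,"rim",fit(c,[(.106,.066),(.106,.062)],cams)[0],"base",fit(c,[(.04,.074)],cams)[0],"floor0",fit(c,[(0,.074)],cams)[0])
    print("   lid skirt",fit((.5718,-.0473),[(.0,.075),(.008,.075)],cams)[0],"knob",fit((.5718,-.0473),[(.08,.014)],cams)[0])
s,p,R=cur();H=np.array([.496,-.2675])
Gb=np.array([0,.0003,.025])
# upright orientation choices: keep yaw
t=np.r_[H,.054+.07]-DOWN.apply(Gb)
up=p+[0,0,.09]
print("p",p);plan(p,R,up,DOWN);plan(up,DOWN,np.r_[t[:2],up[2]],DOWN);print(t,up)
E
```

```text
['top'] rim [23.3522  0.4967 -0.2632] base [ 9.7228  0.4977 -0.2702] floor0 [ 8.944   0.5007 -0.2627]
   lid skirt [27.6779  0.5768 -0.0453] knob [10.4927  0.5758 -0.0453]
['scene'] rim [16.8075  0.4952 -0.2667] base [ 9.0304  0.5037 -0.2597] floor0 [ 7.5722  0.4932 -0.2717]
   lid skirt [19.3829  0.5723 -0.0488] knob [11.7934  0.5753 -0.0473]
['top', 'scene'] rim [39.7958  0.4962 -0.2642] base [16.0743  0.5037 -0.2597] floor0 [15.8503  0.4937 -0.2707]
   lid skirt [44.4744  0.5763 -0.0458] knob [22.0818  0.5758 -0.0463]
p [0.5573 0.3117 0.146 ]
total [ 43.9   0.  -78.6] [  0.1 -29.2  -0.3]  rows 6 each [4.4, 0.0, -14.5, 0.0, -4.9, -0.1]
total [-134.9  566.3    0. ] [0. 0. 0.]  rows 18 each [-7.5, 31.5, 0.0, 0.0, 0.0, 0.0]
[ 0.496  -0.2672  0.149 ] [0.5573 0.3117 0.236 ]
```

play_rows:
  commands:
    - [4.4, 0, -14.5, 0, -4.9, 0]
    - [4.4, 0, -14.5, 0, -4.9, 0]
    - [4.4, 0, -14.5, 0, -4.9, 0]
    - [4.4, 0, -14.5, 0, -4.9, 0]
    - [4.4, 0, -14.5, 0, -4.9, 0]

```text
time: 11.3
tool_pos: [0.5541, 0.3113, 0.2217]
tool_rot: [-0.002, 0.997, 0.061, 0.038]
contact_force: [0.5, -0.4, -1.0]
gripper_width: 0.398
grasp_force: 16.3
```

play_rows:
  commands:
    - [4.4, 0, -14.5, 0, -4.7, 0]
    - [-4, 15, 0, 0, 0, 0]
    - [-7.5, 30, 0, 0, 0, 0]
    - [-7.5, 31.5, 0, 0, 0, 0]
    - [-7.5, 31.5, 0, 0, 0, 0]

```text
time: 11.72
tool_pos: [0.5436, 0.1998, 0.2344]
tool_rot: [0.0, 0.998, 0.062, -0.001]
contact_force: [0.9, -0.1, -0.4]
gripper_width: 0.394
grasp_force: 16.3
```

play_rows:
  commands:
    - [-7.5, 31.5, 0, 0, 0, 0]
    - [-7.5, 31.5, 0, 0, 0, 0]
    - [-7.5, 31.5, 0, 0, 0, 0]
    - [-7.5, 31.5, 0, 0, 0, 0]
    - [-7.5, 31.5, 0, 0, 0, 0]

```text
time: 12.13
tool_pos: [0.5252, 0.0387, 0.2347]
tool_rot: [0.0, 0.998, 0.061, -0.001]
contact_force: [0.9, -0.1, -0.7]
gripper_width: 0.392
grasp_force: 16.3
```

play_rows:
  commands:
    - [-7.5, 31.5, 0, 0, 0, 0]
    - [-7.5, 31.5, 0, 0, 0, 0]
    - [-7.5, 31.5, 0, 0, 0, 0]
    - [-7.5, 31.5, 0, 0, 0, 0]
    - [-7.5, 31.5, 0, 0, 0, 0]

```text
time: 12.55
tool_pos: [0.5071, -0.1221, 0.2347]
tool_rot: [-0.0, 0.998, 0.061, -0.001]
contact_force: [1.1, 0.5, 0.1]
gripper_width: 0.395
grasp_force: 16.3
```

play_rows:
  commands:
    - [-7.5, 30, 0, 0, 0, 0]
    - [-7.5, 30, 0, 0, 0, 0]
    - [-3, 15, 0, 0, 0, 0]
    - [0, 0, 0, 0, 0, 0]
    - [0, 0, 0, 0, 0, 0]

```text
time: 12.97
tool_pos: [0.4988, -0.1975, 0.2349]
tool_rot: [-0.001, 0.998, 0.06, -0.001]
contact_force: [-0.3, 0.2, 0.2]
gripper_width: 0.396
grasp_force: 16.3
```

```bash
python3 - <<'E'
from h import *
s,p,R=cur();print(s["time"],p,s["gripper_width"]*85.4,s["grasp_force"],s["contact_force"])
t=np.array([.496,-.2663,.149])-DOWN.apply([0,.0003,0]);plan(p,R,t,DOWN,8);t[2]=p[2];plan(p,R,t,DOWN)
f=wrist("w8");Gb=np.array([0,.0003,.025])
print(proj(f,[p+R.apply(Gb),p+R.apply(Gb-[0,0,.08])]))
E
```

```text
12.9667 [ 0.4988 -0.1975  0.2349] 33.79749115196834 16.26475037075579 [-0.3181  0.1565  0.1648]
total [-10.9  67.8  85.8] [-0.1  0.1 -0.4]  rows 8 each [-1.4, 8.5, 10.7, -0.0, 0.0, -0.1]
total [-11.1  67.7  -0.1] [-0.1  0.1 -0.4]  rows 3 each [-3.8, 22.6, -0.0, -0.0, 0.0, -0.1]
[[318.6177 269.1576]
 [318.6546 364.1535]]
```

```bash
cat >> h.py <<'E'
def gm(im):
    g=cv2.GaussianBlur(cv2.cvtColor(im,cv2.COLOR_RGB2GRAY),(0,0),.8).astype(np.float32)
    return np.hypot(cv2.Sobel(g,5,1,0),cv2.Sobel(g,5,0,1))
def fitc(f,c0,circs,rng=.008,mask=None):
    G=gm(f["image"]);th=np.linspace(0,2*np.pi,160,endpoint=False);out=[]
    g=np.arange(-rng,rng+1e-9,.0005)
    for dx in g:
        for dy in g:
            sc=0
            for z,r in circs:
                X=np.c_[c0[0]+dx+r*np.cos(th),c0[1]+dy+r*np.sin(th),np.full(160,z)]
                q=proj(f,X).astype(np.float32);ok=(q[:,0]>2)&(q[:,0]<637)&(q[:,1]>2)&(q[:,1]<min(477,mask or 477))
                q=q[ok];sc+=np.sqrt(cv2.remap(G,q[:,:1].copy(),q[:,1:].copy(),1)).mean() if len(q)>10 else 0
            out.append((sc,c0[0]+dx,c0[1]+dy))
    out.sort(reverse=True);return np.array(out[:3])
E
python3 - <<'E'
from h import *
f=pickle.load(open("w8.pkl","rb"));c=(.496,-.266)
print(proj(f,[[*c,.106],[*c,.096],[*c,.054],[c[0]+.066,c[1],.106],[c[0]-.066,c[1],.106],[c[0],c[1]-.066,.106]]))
for r in(.064,.065,.066):print(r,fitc(f,c,[(.106,r)]))
print("tip",fitc(f,c,[(.096,.0045)]),"shaft",fitc(f,c,[(.091,.0085)]))
S=f["image"];u,v=proj(f,[*c,.096])[0].astype(int)
E
```

```text
[[409.5259 232.8965]
 [406.7407 229.3323]
 [396.7028 216.4863]
 [426.9275 142.517 ]
 [394.1529 312.7402]
 [496.4051 243.1447]]
0.064 [[ 8.9349  0.4955 -0.266 ]
 [ 8.9172  0.4955 -0.2655]
 [ 8.8828  0.496  -0.2655]]
0.065 [[ 9.1531  0.497  -0.2685]
 [ 9.076   0.497  -0.268 ]
 [ 9.0221  0.4975 -0.2685]]
0.066 [[ 8.5052  0.4965 -0.268 ]
 [ 8.5038  0.496  -0.268 ]
 [ 8.379   0.496  -0.2675]]
tip [[ 9.5126  0.4965 -0.261 ]
 [ 9.507   0.4965 -0.2605]
 [ 9.4719  0.497  -0.261 ]] shaft [[11.3963  0.497  -0.268 ]
 [11.2071  0.497  -0.2685]
 [11.1513  0.4965 -0.268 ]]
```

```bash
python3 - <<'E'
from h import *
s,p,R=cur()
t=np.array([.4968,-.2672,.149]);t[2]=p[2];plan(p,R,t,DOWN)
E
```

```text
total [-10.9  69.7  -0.1] [-0.1  0.1 -0.4]  rows 3 each [-3.7, 23.2, -0.0, -0.0, 0.0, -0.1]
```

play_rows:
  commands:
    - [-3.7, 23.2, 0, 0, 0, 0]
    - [-3.7, 23.2, 0, 0, 0, 0]
    - [-3.5, 23.2, 0, 0, 0, 0]
    - [0, 0, 0, 0, 0, 0]
    - [0, 0, 0, 0, 0, 0]

```text
time: 13.43
tool_pos: [0.4975, -0.2668, 0.2358]
tool_rot: [-0.001, 0.998, 0.061, -0.0]
contact_force: [-0.7, 0.2, -1.3]
gripper_width: 0.393
grasp_force: 16.3
```

play_rows:
  commands:
    - [0, 0, 20, 0, 0, 0]
    - [0, 0, 20, 0, 0, 0]
    - [0, 0, 20, 0, 0, 0]
    - [0, 0, 20, 0, 0, 0]
    - [0, 0, 0, 0, 0, 0]

```text
time: 13.85
tool_pos: [0.4952, -0.2638, 0.1512]
tool_rot: [-0.003, 0.998, 0.062, -0.003]
contact_force: [-1.3, 1.8, -1.5]
gripper_width: 0.395
grasp_force: 16.3
```

```bash
python3 - <<'E'
from h import *
s,p,R=cur();print(s["time"],p,s["gripper_width"]*85.4,s["grasp_force"],s["contact_force"])
plan(p,R,[.4968,-.2672,.129],DOWN)
E
```

```text
13.85 [ 0.4952 -0.2638  0.1512] 33.72005940780423 16.256992294220254 [-1.2575  1.7787 -1.466 ]
total [ 1.3  3.7 22.1] [-0.4  0.4 -0.2]  rows 1 each [1.3, 3.7, 22.1, -0.4, 0.4, -0.2]
```

play_rows:
  commands:
    - [0, 0, 0, 0, 0, 0]
    - [0, 0, 0, 0, 0, 0]
    - [0, 0, 0, 0, 0, 0]
    - [0, 0, 0, 0, 0, 0]

```text
time: 14.18
tool_pos: [0.4984, -0.2678, 0.1585]
tool_rot: [0.001, 0.998, 0.061, 0.001]
contact_force: [-0.6, 0.9, -0.3]
gripper_width: 0.398
grasp_force: 16.3
```

```bash
python3 - <<'E'
from h import *
s,p,R=cur();print(s["time"],p,s["gripper_width"]*85.4,s["grasp_force"],s["contact_force"])
plan(p,R,[.4968,-.2672,.124],DOWN)
E
```

```text
14.1833 [ 0.4984 -0.2678  0.1585] 33.98899073474274 16.278536537429318 [-0.6483  0.9325 -0.2923]
total [-1.6 -0.9 34.4] [ 0.1 -0.1 -0.3]  rows 2 each [-0.8, -0.4, 17.2, 0.1, -0.1, -0.2]
```

play_rows:
  commands:
    - [-0.5, -0.2, 6, 0, 0, 0]
    - [-0.5, -0.2, 7, 0, 0, 0]
    - [-0.5, -0.2, 7, 0, 0, 0]
    - [0, 0, 6, 0, 0, 0]
    - [0, 0, 3, 0, 0, 0]

```text
time: 14.6
tool_pos: [0.495, -0.2665, 0.1255]
tool_rot: [-0.001, 0.998, 0.061, -0.001]
contact_force: [0.1, 0.5, -0.7]
gripper_width: 0.392
grasp_force: 16.3
```

play_rows:
  commands:
    - [0, 0, 0, 0, 0, 0]
    - [0, 0, 0, 0, 0, 0]
    - [0, 0, 0, 0, 0, 0]

```text
time: 14.85
tool_pos: [0.4961, -0.2672, 0.1277]
tool_rot: [0.0, 0.998, 0.061, 0.0]
contact_force: [0.0, 0.5, 0.0]
gripper_width: 0.397
grasp_force: 16.3
```

```bash
python3 - <<'E'
from h import *
s,p,R=cur();print(s["time"],p,s["gripper_width"]*85.4,s["grasp_force"],s["contact_force"])
plan(p,R,[.4968,-.2672,.079],DOWN)
E
```

```text
14.85 [ 0.4961 -0.2672  0.1277] 33.940546988706245 16.288327620131895 [0.0094 0.4652 0.0188]
total [ 0.7  0.1 48.7] [ 0.  -0.  -0.3]  rows 2 each [0.4, 0.0, 24.3, 0.0, -0.0, -0.2]
```

Now over the tip: slow lowering with force watched.

play_rows:
  commands:
    - [0.3, 0, 2, 0, 0, 0]
    - [0.3, 0, 2, 0, 0, 0]
    - [0, 0, 2, 0, 0, 0]
    - [0, 0, 2, 0, 0, 0]
    - [0, 0, 2, 0, 0, 0]

```text
time: 15.27
tool_pos: [0.4964, -0.2669, 0.1172]
tool_rot: [-0.0, 0.998, 0.061, -0.0]
contact_force: [-0.4, -1.1, -0.6]
gripper_width: 0.391
grasp_force: 16.3
```

play_rows:
  commands:
    - [0, 0, 1.5, 0, 0, 0]
    - [0, 0, 1.5, 0, 0, 0]
    - [0, 0, 0, 0, 0, 0]

```text
time: 15.52
tool_pos: [0.4963, -0.2668, 0.114]
tool_rot: [-0.0, 0.998, 0.061, -0.0]
contact_force: [-0.8, 0.3, -0.3]
gripper_width: 0.395
grasp_force: 16.3
```

play_rows:
  commands:
    - [0, 0, 1.5, 0, 0, 0]
    - [0, 0, 1.5, 0, 0, 0]
    - [0, 0, 0, 0, 0, 0]

```text
time: 15.77
tool_pos: [0.4963, -0.2669, 0.1111]
tool_rot: [-0.0, 0.998, 0.061, -0.0]
contact_force: [0.4, 0.2, -0.4]
gripper_width: 0.393
grasp_force: 16.3
```

play_rows:
  commands:
    - [0, 0, 2, 0, 0, 0]
    - [0, 0, 2, 0, 0, 0]
    - [0, 0, 2, 0, 0, 0]
    - [0, 0, 0, 0, 0, 0]

```text
time: 16.1
tool_pos: [0.4961, -0.2667, 0.1048]
tool_rot: [-0.0, 0.998, 0.061, -0.0]
contact_force: [-0.3, 0.1, -0.4]
gripper_width: 0.397
grasp_force: 16.3
```

play_rows:
  commands:
    - [0, 0, 2, 0, 0, 0]
    - [0, 0, 2, 0, 0, 0]
    - [0, 0, 2, 0, 0, 0]
    - [0, 0, 0, 0, 0, 0]

```text
time: 16.43
tool_pos: [0.4962, -0.2668, 0.0988]
tool_rot: [-0.0, 0.998, 0.061, -0.0]
contact_force: [-0.3, -0.5, 0.2]
gripper_width: 0.396
grasp_force: 16.3
```

play_rows:
  commands:
    - [0, 0, 2, 0, 0, 0]
    - [0, 0, 2, 0, 0, 0]
    - [0, 0, 2, 0, 0, 0]
    - [0, 0, 0, 0, 0, 0]

```text
time: 16.77
tool_pos: [0.4962, -0.2668, 0.0928]
tool_rot: [-0.0, 0.998, 0.061, -0.0]
contact_force: [-0.4, 0.6, 0.2]
gripper_width: 0.393
grasp_force: 16.3
```

play_rows:
  commands:
    - [0, 0, 2, 0, 0, 0]
    - [0, 0, 2, 0, 0, 0]
    - [0, 0, 0, 0, 0, 0]
    - [0, 0, 0, 0, 0, 0]

```text
time: 17.1
tool_pos: [0.4964, -0.2669, 0.0892]
tool_rot: [-0.0, 0.998, 0.061, -0.0]
contact_force: [-1.3, -0.5, -0.6]
gripper_width: 0.392
grasp_force: 16.3
```

play_rows:
  commands:
    - [0, 0, 1.5, 0, 0, 0]
    - [0, 0, 1.5, 0, 0, 0]
    - [0, 0, 1.5, 0, 0, 0]
    - [0, 0, 0, 0, 0, 0]

```text
time: 17.43
tool_pos: [0.4962, -0.2668, 0.0845]
tool_rot: [-0.0, 0.998, 0.061, -0.0]
contact_force: [-0.3, -0.7, -0.2]
gripper_width: 0.393
grasp_force: 16.3
```

play_rows:
  commands:
    - [0, 0, 1, 0, 0, 0]
    - [0, 0, 1, 0, 0, 0]
    - [0, 0, 0, 0, 0, 0]

```text
time: 17.68
tool_pos: [0.4964, -0.2669, 0.0827]
tool_rot: [-0.0, 0.998, 0.061, -0.0]
contact_force: [-0.3, 0.1, -0.4]
gripper_width: 0.393
grasp_force: 16.3
```

play_rows:
  commands:
    - [0, 0, 0.8, 0, 0, 0]
    - [0, 0, 0, 0, 0, 0]

```text
time: 17.85
tool_pos: [0.4964, -0.2669, 0.082]
tool_rot: [-0.0, 0.998, 0.061, -0.0]
contact_force: [1.1, 0.1, 0.0]
gripper_width: 0.398
grasp_force: 16.3
```

play_rows:
  commands:
    - [0, 0, 0.8, 0, 0, 0]
    - [0, 0, 0, 0, 0, 0]

```text
time: 18.02
tool_pos: [0.4964, -0.2669, 0.0812]
tool_rot: [-0.0, 0.998, 0.061, -0.0]
contact_force: [-0.2, -0.1, -0.1]
gripper_width: 0.397
grasp_force: 16.3
```

play_rows:
  commands:
    - [0, 0, 0.7, 0, 0, 0]
    - [0, 0, 0, 0, 0, 0]

```text
time: 18.18
tool_pos: [0.4964, -0.2669, 0.0805]
tool_rot: [-0.0, 0.998, 0.061, -0.0]
contact_force: [0.9, 0.0, -1.0]
gripper_width: 0.396
grasp_force: 16.3
```

play_rows:
  commands:
    - [0, 0, 0.7, 0, 0, 0]
    - [0, 0, 0, 0, 0, 0]

```text
time: 18.35
tool_pos: [0.4966, -0.267, 0.0802]
tool_rot: [0.0, 0.998, 0.061, 0.0]
contact_force: [0.0, 0.5, 1.3]
gripper_width: 0.397
grasp_force: 16.3
```

play_rows:
  commands:
    - [0, 0, 0.5, 0, 0, 0]
    - [0, 0, 0, 0, 0, 0]

```text
time: 18.52
tool_pos: [0.4968, -0.2671, 0.0801]
tool_rot: [0.0, 0.998, 0.061, 0.0]
contact_force: [-0.1, 0.7, 3.2]
gripper_width: 0.397
grasp_force: 15.9
```

```bash
python3 - <<'E'
from h import *
s,p,R=cur();print(p,s["contact_force"],s["ft_torque"],s["grasp_force"])
E
```

```text
[ 0.4968 -0.2671  0.0801] [-0.1253  0.7049  3.2038] [0.1366 0.1182 0.0415] 15.856292107491754
```

play_rows:
  commands:
    - [0, 0, 0, 0, 0, 0]
    - [0, 0, 0, 0, 0, 0]
    - [0, 0, 0, 0, 0, 0]
  hand: 35

```text
time: 18.77
tool_pos: [0.4964, -0.267, 0.0792]
tool_rot: [-0.0, 0.998, 0.061, -0.0]
contact_force: [0.0, -1.0, -0.5]
gripper_width: 0.405
grasp_force: 0.1
```

play_rows:
  commands:
    - [0, 0, 0, 0, 0, 0]
    - [0, 0, 0, 0, 0, 0]
    - [0, 0, 0, 0, 0, 0]
    - [0, 0, 0, 0, 0, 0]
  hand: 50

```text
time: 19.1
tool_pos: [0.4964, -0.2669, 0.0793]
tool_rot: [-0.0, 0.998, 0.061, -0.0]
contact_force: [-1.1, -0.2, 0.2]
gripper_width: 0.588
grasp_force: 0.0
```

play_rows:
  commands:
    - [0, 0, -3, 0, 0, 0]
    - [0, 0, -6, 0, 0, 0]
    - [0, 0, -12, 0, 0, 0]
    - [0, 0, -20, 0, 0, 0]
    - [0, 0, -20, 0, 0, 0]

```text
time: 19.52
tool_pos: [0.4963, -0.2668, 0.1417]
tool_rot: [-0.0, 0.998, 0.061, -0.0]
contact_force: [1.3, 0.2, 0.3]
gripper_width: 0.591
grasp_force: 0.0
```

play_rows:
  commands:
    - [0, 0, -20, 0, 0, 0]
    - [0, 0, -20, 0, 0, 0]
    - [0, 0, -10, 0, 0, 0]
    - [0, 0, 0, 0, 0, 0]
    - [0, 0, 0, 0, 0, 0]
  hand: 85

```text
time: 19.93
tool_pos: [0.4968, -0.2672, 0.1913]
tool_rot: [0.001, 0.998, 0.061, 0.001]
contact_force: [-0.1, 0.2, -0.7]
gripper_width: 0.995
grasp_force: 0.0
```

```bash
python3 - <<'E'
from h import *
s,p,R=cur();print(s["time"],p,s["contact_force"],s["gripper_width"])
f=wrist("w9")
# hub top disc fit: z .134 home vs other heights / position
for z in(.128,.131,.134,.137,.15):print(z,fitc(f,(.4966,-.267),[(z,.0165)],.006)[0])
L=(.5755,-.0462)
m=np.array([.5755,-.0462,.22]);plan(p,R,m,DOWN)
E
```

```text
19.9333 [ 0.4968 -0.2672  0.1913] [-0.0795  0.1801 -0.7007] 0.9953955134041024
0.128 [11.7737  0.4956 -0.268 ]
0.131 [12.0073  0.4966 -0.268 ]
0.134 [11.8386  0.4976 -0.268 ]
0.137 [11.4914  0.4986 -0.2675]
0.15 [ 7.1417  0.5026 -0.2685]
total [ 105.2 -209.7  -28.8] [ 0.1 -0.1 -0.3]  rows 7 each [15.1, -29.9, -4.1, 0.0, -0.0, -0.0]
```

play_rows:
  commands:
    - [15, -30, 0, 0, 0, 0]
    - [15, -30, 0, 0, 0, 0]
    - [15, -30, 0, 0, 0, 0]
    - [15, -30, 0, 0, 0, 0]
    - [15, -30, 0, 0, 0, 0]
  hand: 70

```text
time: 20.4
tool_pos: [0.5518, -0.1072, 0.1882]
tool_rot: [-0.001, 0.998, 0.061, -0.002]
contact_force: [0.0, -0.6, -0.6]
gripper_width: 0.819
grasp_force: 0.0
```

play_rows:
  commands:
    - [15, -30, 10, 0, 0, 0]
    - [15, -29, 10, 0, 0, 0]
    - [0, 0, 10, 0, 0, 0]
    - [0, 0, 10, 0, 0, 0]
    - [0, 0, 0, 0, 0, 0]

```text
time: 20.82
tool_pos: [0.5726, -0.0465, 0.146]
tool_rot: [-0.001, 0.998, 0.061, -0.004]
contact_force: [-0.2, 0.4, -0.6]
gripper_width: 0.824
grasp_force: 0.0
```

play_rows:
  commands:
    - [0, 0, 0, 0, 0, 0]
    - [0, 0, 0, 0, 0, 0]
    - [0, 0, 0, 0, 0, 0]

```text
time: 21.07
tool_pos: [0.5754, -0.0479, 0.1512]
tool_rot: [0.0, 0.998, 0.06, 0.001]
contact_force: [-0.7, -0.8, 0.5]
gripper_width: 0.819
grasp_force: 0.0
```

```bash
python3 - <<'E'
from h import *
from plant import imaging
s,p,R=cur();print(s["time"],p)
f=wrist("w10");c=(.5755,-.0462)
print(proj(f,[*c,.08]))
for z in(.07,.08,.09):print("knob",z,fitc(f,c,[(z,.014)]))
print("knob+crown",fitc(f,c,[(.08,.014),(.05,.014)]))
for r in(.074,.075,.076,.078):print("skirt",r,fitc(f,c,[(.008,r)])[0],fitc(f,c,[(0,r)])[0])
T=imaging.grab_frame("top");S=imaging.grab_frame("scene");h=(.4965,-.2675)
for k,g in(("T",T),("S",S)):print(k,"hub top",[fitc(g,h,[(z,.0165)])[0] for z in(.124,.134,.144)])
E
```

```text
21.0667 [ 0.5754 -0.0479  0.1512]
[[315.3412 241.2038]]
knob 0.07 [[ 9.0463  0.572  -0.0472]
 [ 8.9726  0.5725 -0.0472]
 [ 8.7255  0.572  -0.0467]]
knob 0.08 [[ 7.6856  0.575  -0.0462]
 [ 7.6365  0.575  -0.0457]
 [ 7.5783  0.5745 -0.0462]]
knob 0.09 [[ 6.5864  0.582  -0.0462]
 [ 6.5836  0.5815 -0.0462]
 [ 6.5547  0.582  -0.0467]]
knob+crown [[14.0728  0.5745 -0.0462]
 [13.978   0.5745 -0.0467]
 [13.8106  0.574  -0.0467]]
skirt 0.074 [ 9.9856  0.5745 -0.0467] [ 7.925   0.5755 -0.0467]
skirt 0.075 [12.0019  0.574  -0.0472] [ 8.8204  0.5735 -0.0452]
skirt 0.076 [10.2374  0.5735 -0.0472] [10.2286  0.5725 -0.0472]
skirt 0.078 [ 6.4105  0.5725 -0.0502] [10.2139  0.5715 -0.0472]
T hub top [array([14.2342,  0.4985, -0.2675]), array([14.2783,  0.4975, -0.2655]), array([14.3452,  0.496 , -0.263 ])]
S hub top [array([ 8.9983,  0.4885, -0.2745]), array([ 9.0618,  0.5005, -0.2655]), array([ 7.6537,  0.4885, -0.2695])]
```

```bash
python3 - <<'E'
from h import *
s,p,R=cur();plan(p,R,[.5743,-.0465,.040],DOWN)
E
```

```text
total [ -1.2  -1.1 111.3] [ 0.  -0.1 -0.4]  rows 4 each [-0.3, -0.3, 27.8, 0.0, -0.0, -0.1]
```

play_rows:
  commands:
    - [-0.4, -0.3, 15, 0, 0, 0]
    - [-0.4, -0.3, 18, 0, 0, 0]
    - [-0.4, -0.3, 18, 0, 0, 0]
    - [0, 0, 15, 0, 0, 0]
    - [0, 0, 14, 0, 0, 0]

```text
time: 21.63
tool_pos: [0.5738, -0.0462, 0.0698]
tool_rot: [0.0, 0.998, 0.061, 0.0]
contact_force: [-0.2, 0.7, 0.3]
gripper_width: 0.821
grasp_force: 0.0
```

play_rows:
  commands:
    - [0, 0, 10, 0, 0, 0]
    - [0, 0, 10, 0, 0, 0]
    - [0, 0, 7, 0, 0, 0]
    - [0, 0, 4, 0, 0, 0]
    - [0, 0, 0, 0, 0, 0]

```text
time: 22.05
tool_pos: [0.5734, -0.0459, 0.0387]
tool_rot: [-0.0, 0.998, 0.061, -0.001]
contact_force: [-0.6, -0.1, 0.1]
gripper_width: 0.814
grasp_force: 0.0
```

play_rows:
  commands:
    - [0, 0, 0, 0, 0, 0]
    - [0, 0, 0, 0, 0, 0]
    - [0, 0, 0, 0, 0, 0]
    - [0, 0, 0, 0, 0, 0]
    - [0, 0, 0, 0, 0, 0]
  hand: 32

```text
time: 22.47
tool_pos: [0.5741, -0.046, 0.0399]
tool_rot: [0.0, 0.998, 0.061, 0.0]
contact_force: [-0.1, 0.6, -0.2]
gripper_width: 0.377
grasp_force: 0.0
```

play_rows:
  commands:
    - [0, 0, 0, 0, 0, 0]
    - [0, 0, 0, 0, 0, 0]
    - [0, 0, 0, 0, 0, 0]
  hand: 28

```text
time: 22.72
tool_pos: [0.5741, -0.0462, 0.0397]
tool_rot: [0.0, 0.998, 0.061, 0.0]
contact_force: [0.9, -2.0, 0.7]
gripper_width: 0.325
grasp_force: 0.5
```

play_rows:
  commands:
    - [0, 0, 0, 0, 0, 0]
    - [0, 0, 0, 0, 0, 0]
    - [0, 0, 0, 0, 0, 0]
  hand: 27

```text
time: 22.97
tool_pos: [0.5741, -0.0462, 0.0398]
tool_rot: [0.0, 0.998, 0.061, 0.0]
contact_force: [-0.8, -1.5, 2.6]
gripper_width: 0.319
grasp_force: 15.6
```

```bash
python3 - <<'E'
from h import *
s,p,R=cur();print(s["time"],p,s["gripper_width"]*85.4,s["grasp_force"],s["contact_force"])
E
```

```text
22.9667 [ 0.5741 -0.0462  0.0398] 27.25318050173208 15.591182559728622 [-0.7654 -1.5282  2.5801]
```

play_rows:
  commands:
    - [0, 0, 0, 0, 0, 0]
    - [0, 0, 0, 0, 0, 0]
    - [0, 0, -2, 0, 0, 0]
    - [0, 0, -4, 0, 0, 0]
  hand: 26

```text
time: 23.3
tool_pos: [0.5726, -0.0454, 0.0442]
tool_rot: [-0.001, 0.998, 0.061, -0.001]
contact_force: [-0.4, 1.1, -1.1]
gripper_width: 0.312
grasp_force: 33.9
```

play_rows:
  commands:
    - [0, 0, -10, 0, 0, 0]
    - [0, 0, -20, 0, 0, 0]
    - [0, 0, -25, 0, 0, 0]
    - [0, 0, -25, 0, 0, 0]
    - [0, 0, -25, 0, 0, 0]

```text
time: 23.72
tool_pos: [0.5734, -0.0456, 0.1518]
tool_rot: [-0.0, 0.998, 0.061, -0.0]
contact_force: [1.5, -0.2, -1.5]
gripper_width: 0.315
grasp_force: 33.9
```

play_rows:
  commands:
    - [0, 0, -25, 0, 0, 0]
    - [0, 0, -20, 0, 0, 0]
    - [0, 0, -14, 0, 0, 0]
    - [0, 0, 0, 0, 0, 0]
    - [0, 0, 0, 0, 0, 0]

```text
time: 24.13
tool_pos: [0.574, -0.0459, 0.2099]
tool_rot: [0.0, 0.998, 0.061, 0.001]
contact_force: [0.2, 1.7, -1.4]
gripper_width: 0.312
grasp_force: 33.9
```

```bash
python3 - <<'E'
from h import *
s,p,R=cur();print(s["time"],p,s["gripper_width"]*85.4,s["grasp_force"],s["contact_force"])
plan(p,R,[.4968,-.2673,.21],DOWN)
E
```

```text
24.1333 [ 0.574  -0.0459  0.2099] 26.66301188515177 33.90416443347931 [ 0.2211  1.6553 -1.4373]
total [-103.7  210.3   -0.2] [ 0.  -0.1 -0.3]  rows 7 each [-14.9, 30.0, -0.0, 0.0, -0.0, -0.0]
```

Lid held (−1.4 N). Travel smoothly.

play_rows:
  commands:
    - [-6, 12, 0, 0, 0, 0]
    - [-11, 22, 0, 0, 0, 0]
    - [-12, 25, 0, 0, 0, 0]
    - [-12, 25, 0, 0, 0, 0]
    - [-12, 25, 0, 0, 0, 0]

```text
time: 24.55
tool_pos: [0.5326, -0.1616, 0.2067]
tool_rot: [-0.001, 0.998, 0.061, -0.002]
contact_force: [0.5, -0.4, -0.9]
gripper_width: 0.309
grasp_force: 33.9
```

play_rows:
  commands:
    - [-12, 25, 0, 0, 0, 0]
    - [-12, 25, 0, 0, 0, 0]
    - [-12, 25, 0, 0, 0, 0]
    - [-9, 16, 0, 0, 0, 0]
    - [-5.5, 10, 0, 0, 0, 0]

```text
time: 24.97
tool_pos: [0.4945, -0.2687, 0.2069]
tool_rot: [-0.001, 0.998, 0.06, -0.002]
contact_force: [0.2, -0.1, -0.8]
gripper_width: 0.312
grasp_force: 33.9
```

play_rows:
  commands:
    - [0, 0, 0, 0, 0, 0]
    - [0, 0, 0, 0, 0, 0]
    - [0, 0, 0, 0, 0, 0]
    - [0, 0, 0, 0, 0, 0]

```text
time: 25.3
tool_pos: [0.497, -0.2659, 0.2091]
tool_rot: [-0.0, 0.998, 0.062, -0.0]
contact_force: [0.1, -0.5, -1.0]
gripper_width: 0.311
grasp_force: 33.9
```

```bash
python3 - <<'E'
from h import *
s,p,R=cur();print(s["time"],p,s["gripper_width"]*85.4,s["grasp_force"],s["contact_force"])
plan(p,R,[.4968,-.2673,.145],DOWN)
E
```

```text
25.3 [ 0.497  -0.2659  0.2091] 26.568803662732435 33.93174469470978 [ 0.061  -0.4932 -1.0258]
total [-0.4  1.4 64.1] [-0.   0.  -0.2]  rows 2 each [-0.2, 0.7, 32.0, -0.0, 0.0, -0.1]
```

play_rows:
  commands:
    - [0, 0.5, 10, 0, 0, 0]
    - [0, 0.5, 12, 0, 0, 0]
    - [0, 0.4, 12, 0, 0, 0]
    - [0, 0, 12, 0, 0, 0]
    - [0, 0, 10, 0, 0, 0]

```text
time: 25.72
tool_pos: [0.4962, -0.2676, 0.1507]
tool_rot: [-0.001, 0.998, 0.061, -0.001]
contact_force: [0.3, 0.1, -1.7]
gripper_width: 0.309
grasp_force: 33.9
```

play_rows:
  commands:
    - [0, 0, 4, 0, 0, 0]
    - [0, 0, 3, 0, 0, 0]
    - [0, 0, 0, 0, 0, 0]
    - [0, 0, 0, 0, 0, 0]

```text
time: 26.05
tool_pos: [0.4972, -0.2686, 0.1468]
tool_rot: [0.0, 0.998, 0.061, 0.0]
contact_force: [0.4, -0.2, -2.3]
gripper_width: 0.313
grasp_force: 33.9
```

```bash
python3 - <<'E'
from h import *
s,p,R=cur();print(s["time"],p,s["grasp_force"],s["contact_force"],s["ft_torque"])
plan(p,R,[.4968,-.2673,.138],DOWN)
E
```

```text
26.05 [ 0.4972 -0.2686  0.1468] 33.93358290195465 [ 0.361  -0.2151 -2.3362] [0.0171 0.0051 0.0043]
total [-0.2 -1.4  8.8] [ 0.  -0.  -0.3]  rows 1 each [-0.2, -1.4, 8.8, 0.0, -0.0, -0.3]
```

play_rows:
  commands:
    - [0, -0.6, 1.5, 0, 0, 0]
    - [0, -0.5, 1.5, 0, 0, 0]
    - [0, 0, 1.5, 0, 0, 0]
    - [0, 0, 1.5, 0, 0, 0]
    - [0, 0, 0, 0, 0, 0]

```text
time: 26.47
tool_pos: [0.4967, -0.2672, 0.1401]
tool_rot: [-0.0, 0.998, 0.061, -0.0]
contact_force: [-0.6, 0.5, -1.0]
gripper_width: 0.312
grasp_force: 33.9
```

play_rows:
  commands:
    - [0, 0, 1, 0, 0, 0]
    - [0, 0, 1, 0, 0, 0]
    - [0, 0, 0, 0, 0, 0]

```text
time: 26.72
tool_pos: [0.4968, -0.2673, 0.1383]
tool_rot: [-0.0, 0.998, 0.061, -0.0]
contact_force: [0.0, 0.9, -1.3]
gripper_width: 0.312
grasp_force: 34.0
```

play_rows:
  commands:
    - [0, 0, 0.7, 0, 0, 0]
    - [0, 0, 0, 0, 0, 0]

```text
time: 26.88
tool_pos: [0.4969, -0.2673, 0.1382]
tool_rot: [0.0, 0.998, 0.061, 0.0]
contact_force: [-0.3, 0.5, 1.3]
gripper_width: 0.313
grasp_force: 34.2
```

play_rows:
  commands:
    - [0, 0, 0.3, 0, 0, 0]
    - [0, 0, 0, 0, 0, 0]
    - [0, 0, 0, 0, 0, 0]
  hand: 28

```text
time: 27.13
tool_pos: [0.4969, -0.2674, 0.1375]
tool_rot: [0.0, 0.998, 0.061, 0.0]
contact_force: [-0.7, -0.1, -0.1]
gripper_width: 0.329
grasp_force: 0.0
```

play_rows:
  commands:
    - [0, 0, 0, 0, 0, 0]
    - [0, 0, 0, 0, 0, 0]
    - [0, 0, 0, 0, 0, 0]
    - [0, 0, 0, 0, 0, 0]
  hand: 50

```text
time: 27.47
tool_pos: [0.4968, -0.2674, 0.1375]
tool_rot: [0.0, 0.998, 0.061, 0.0]
contact_force: [-0.0, 0.3, -0.5]
gripper_width: 0.582
grasp_force: 0.0
```

play_rows:
  commands:
    - [0, 0, -4, 0, 0, 0]
    - [0, 0, -10, 0, 0, 0]
    - [0, 0, -20, 0, 0, 0]
    - [0, 0, -25, 0, 0, 0]
    - [0, 0, -25, 0, 0, 0]

```text
time: 27.88
tool_pos: [0.4966, -0.2672, 0.2228]
tool_rot: [-0.0, 0.998, 0.061, -0.0]
contact_force: [1.2, -0.5, 0.9]
gripper_width: 0.584
grasp_force: 0.0
```

play_rows:
  commands:
    - [0, 0, -20, 0, 0, 0]
    - [0, 0, -10, 0, 0, 0]
    - [0, 0, 0, 0, 0, 0]
    - [0, 0, 0, 0, 0, 0]
    - [0, 0, 0, 0, 0, 0]

```text
time: 28.3
tool_pos: [0.4962, -0.2669, 0.2498]
tool_rot: [-0.001, 0.998, 0.061, -0.001]
contact_force: [0.2, -0.5, -0.3]
gripper_width: 0.583
grasp_force: 0.0
```

```bash
python3 - <<'E'
from h import *
from plant import imaging
s,p,R=cur();print(s["time"],p,s["contact_force"],s["gripper_width"]);c=(.4968,-.2673)
f=wrist("w11")
for k,g in(("W",f),("T",imaging.grab_frame("top")),("S",imaging.grab_frame("scene"))):
    print(k,"knob",fitc(g,c,[(.178,.014)])[0],"flange",fitc(g,c,[(.106,.075)])[0],fitc(g,c,[(.098,.075)])[0])
E
```

```text
28.3 [ 0.4962 -0.2669  0.2498] [ 0.1779 -0.5467 -0.2532] 0.5829161677326149
W knob [ 7.7206  0.4973 -0.2673] flange [12.1773  0.4968 -0.2678] [ 8.9009  0.4963 -0.2658]
T knob [ 9.5801  0.4918 -0.2658] flange [11.0264  0.4993 -0.2668] [10.9934  0.5003 -0.2683]
S knob [14.0721  0.4998 -0.2668] flange [10.9705  0.4953 -0.2703] [10.152   0.4888 -0.2753]
```

The lid sits at the expected height and is centred, so I'm handing the job in.

```bash
python3 -c "
from plant import manip
print(manip.job_done())"
```

```text
the job is handed in; nothing more can be done
None
```

I seated the blade on the drive shaft, put the lid on the bowl, and handed the job in at about 28 s. By the force and camera readings both are home, but no verdict came back. On the first grasp try the fingertips closed above the hub and pressed lightly on its top (about 6 N, so well under the limit).

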